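# Weigh the old door locks on the corridor shelf

### The job

Sort the old door locks by their paper tags: lay those with a round tag on the left pan of the balance and those with a long strip tag in the yellow box. Then put steel weights on the right pan until the beam is level, the pointer resting over the black band, and leave the weights you do not need on the cork board. Leave the other things on the shelf where they are.

Things in the scene. Friction and masses are not known exactly. Their poses are not given: they have to be found in the camera images.
- lock_a_mid (a point): Old mortise lock: dark steel case 90 x 34 x 26 mm lying flat, brass face plate and bolt at the +x end (tip of the bolt 54 mm from the centre). On its upper face a white paper ROUND tag (31 mm disc). Mass unknown, 230 to 465 g. Point: centre of the case; x along its length, y across its 34 mm width, z up. May be absent.
- lock_b_mid (a point): Old mortise lock: dark steel case 90 x 34 x 26 mm lying flat, brass face plate and bolt at the +x end (tip of the bolt 54 mm from the centre). On its upper face a white paper ROUND tag (31 mm disc). Mass unknown, 230 to 465 g. Point: centre of the case; x along its length, y across its 34 mm width, z up. May be absent.
- lock_c_mid (a point): Old mortise lock: dark steel case 90 x 34 x 26 mm lying flat, brass face plate and bolt at the +x end (tip of the bolt 54 mm from the centre). On its upper face a white paper ROUND tag (31 mm disc). Mass unknown, 230 to 465 g. Point: centre of the case; x along its length, y across its 34 mm width, z up. May be absent.
- lock_d_mid (a point): Old mortise lock: dark steel case 90 x 34 x 26 mm lying flat, brass face plate and bolt at the +x end (tip of the bolt 54 mm from the centre). On its upper face a white paper STRIP tag (78 x 11 mm). Mass unknown, 230 to 465 g. Point: centre of the case; x along its length, y across its 34 mm width, z up. May be absent.
- lock_e_mid (a point): Old mortise lock: dark steel case 90 x 34 x 26 mm lying flat, brass face plate and bolt at the +x end (tip of the bolt 54 mm from the centre). On its upper face a white paper STRIP tag (78 x 11 mm). Mass unknown, 230 to 465 g. Point: centre of the case; x along its length, y across its 34 mm width, z up. May be absent.
- weight800_mid (a point): Plain steel bar weight of 800 g, 100 x 40 x 25 mm, lying flat, at the start on the weights board. Point: its centre; x along its length, y across its 40 mm width, z up.
- weight400_mid (a point): Plain steel bar weight of 400 g, 80 x 25 x 25 mm, lying flat, at the start on the weights board. Point: its centre; x along its length, y across its 25 mm width, z up.
- weight200_mid (a point): Plain steel bar weight of 200 g, 63 x 20 x 20 mm, lying flat, at the start on the weights board. Point: its centre; x along its length, y across its 20 mm width, z up.
- weight100_mid (a point): Plain steel bar weight of 100 g, 60 x 15 x 15 mm, lying flat, at the start on the weights board. Point: its centre; x along its length, y across its 15 mm width, z up.
- goods_pan_floor (a point): Centre of the upper face of the floor of the balance's left (+y) pan, for the locks: an aluminium tray, inside 210 mm (along y) by 140 mm (along x), rim 10 mm above the floor, 4 mm thick. It stays horizontal and moves straight up and down, at most 25 mm either way; floor 75 mm above the table when level. It does not matter where in the pan a load lies. Axes: the balance's.
- weights_pan_floor (a point): Centre of the upper face of the floor of the balance's right (-y) pan, for the weights: an aluminium tray, inside 210 mm (along y) by 140 mm (along x), rim 10 mm above the floor, 4 mm thick. It stays horizontal and moves straight up and down, at most 25 mm either way; floor 75 mm above the table when level. It does not matter where in the pan a load lies. Axes: the balance's.
- beam (a joint): Beam tilt in rad: 0 level, negative with the left (locks) pan low, positive with the right (weights) pan low; stops at about 0.156 either way. Springy: 100 g of difference tilts it 0.0625 rad (pans 10 mm up and down), 250 g or more puts it on the stop; settles in 1.5 s. The pointer's tip is over the 14 mm wide black band, and the beam counts as level, while the tilt is within 0.05 rad.
- balance_mid (a point): Top of the balance's post and white plate (56 mm along y), 190 mm above the table, midway between the pans, whose centres are 160 mm to either side. Balance fixed to the table; its front faces the robot. x away from the robot, y along the beam to the left.
- keep_box_in (a point): Centre of the inner floor of the open yellow plastic box, 240 (x) x 120 (y) x 50 mm high outside, walls and floor 4 mm (at one side of the table, left or right). Fixed.
- board_top (a point): Centre of the upper face of the thin cork board, 250 (x) x 125 (y) x 4 mm, on which the weights lie (at the other side of the table). Fixed.
- pen_cup: Black plastic pen cup, 72 mm across, 95 mm high; origin under its centre. Bystander.
- mirror: Round chrome pocket mirror, 72 mm across, 9 mm thick, lying flat; origin under its centre. Bystander.
- vase: White ceramic vase, 80 mm across, 110 mm high; origin under its centre. Bystander.
- torch: Pocket torch, 160 mm long, 38 mm thick, lying along its x; origin under its centre. Bystander.
- shoehorn: Flat steel shoehorn, 194 x 34 x 6 mm, along its x; origin under its centre. Bystander.
Mind the look-alikes: they are no part of the job. Leave any purple look-alike of the part that bears lock_a_mid alone. What is shaped like the part that bears lock_d_mid but turquoise is not meant.

How it is judged:
By the outcome, as a careful person would: the job done as asked, in the order asked, and still so for the second after the job is handed in, with the robot touching nothing.
Of lock_a, lock_b, lock_c only 1 to 3 are there at a start; the rules pass over those that are not, and their reading is None.
Of lock_d, lock_e only 1 to 2 are there at a start; the rules pass over those that are not, and their reading is None.
At some moment in a run one of lock_a, lock_b, lock_c, lock_d, lock_e, weight800, weight400, weight200, weight100 may be knocked a few centimetres aside while the robot is not near it.
It also fails if it takes over 210 s, if anything falls off the work surface, if the arm or the gripper's body presses on something with over 40 N, if the wrist force passes 120 N, or if a joint passes its speed limit or range.

### The arm

A 6-joint arm with a two-finger parallel gripper is mounted at the origin on the work surface. World frame = base frame: x ahead of the robot, y to its left, z up, the work surface at z = 0. Lengths are in mm, angles in rad, forces in N, time in s.
With the tool pointing down it reaches from about 275 to 750 mm from the base axis. Payload 10.2 kg.
Tool frame: the origin (TCP) lies on the front face of the gripper's body, between the roots of the fingers; the fingertips stand 73 mm ahead of it and the grasp point (between the pads) lies ctrl.grip_depth ahead of it (ctrl.grip_depth is the distance from the TCP to the grasp point, in mm); z points along the fingers, y is the direction in which the jaws open and shut (so a half turn about z gives the same grasp; the last joint's range is limited). The gripper opens to 85 mm and grips with 20 to 120 N. Pads are 22 mm wide; open, the fingers measure 114 mm over their backs; the gripper's body (76 mm by 85 mm) begins 54 mm behind the grasp point. The pads swing forward as they close: fully open they stand 13 mm farther back than shut.
Start: joints at [0.906, 0.313, 1.498, -0, 1.331, -0.223], TCP at [224.486, 474.592, 303.894] pointing down, gripper open.
Joint ranges: [-2.94, 2.94], [-0.97, 2.17], [0.19, 2.56], [-1.23, 4.37], [0.02, 3.11], [-2.88, 2.88]. Speed limits (rad/s): [2.39, 2.39, 3.01, 3.14, 3.14, 3.14].

### API

Orientations are given as a unit quaternion [w, x, y, z].
In Python, from rig import readout, capture, ctrl, nets gives the robot as it stands. The module is installed in compiled form; this text tells all that it offers.
- The arm moves only by the tool apply_moves, never from a script. Its argument "targets" is a list of rows, each a list of 4 numbers: the shift along the tool's x, y, z in cm, then the turn about the tool's z in degrees. A call has 1 to 8 rows; each row shifts and turns the commanded pose from where the row before left it, along the tool's axes as they then stand; what a row does not reach is not made up. A row lasts 1/10 s, in which the tool goes at most 50 mm and 8.59 degrees, less where a joint would pass 70% of its speed; a pose out of reach is approached as far as the arm can. A call with a gripper value outside its range is refused whole. "grip" is the finger opening in cm, from 0 to 8.54, set as the call begins (left out, the last holds). The fingers move at their own pace and stop on an object; "force" is the grip in N (left out, the last holds). Time passes only in rows, so rows that do not move let the fingers close. It gives the time, the measured TCP pose, the force and the opening at its end, in the units of the state.
- readout.sense(): the state, without advancing time (a new reading comes with each control period).
- capture(name): name is "scene" or "top"; returns a dict with "img" (480x640x3 uint8, red, green, blue), "fov_y" (degrees; the focal length in pixels is half the picture's height over the tangent of half this angle, whatever the lens; pixels are square), "cx", "cy" (the principal point, pixels), "eye" and "rotation" of the camera in the world. Camera axes: x right, y down, z forward; pixel columns grow to the right and rows downward; lengths in mm; the calibration is good to about 2 mm. A picture is of the moment at which its call begins. There is no depth.
- ctrl.finish_job(): hands the job in, once; it reports no verdict.
Trained networks look in the newest picture that a camera, given by its name, has taken for a name from the list of things; names that differ only in an ending like _2 or _b are one class to them, and where a whole thing is asked for, a point or a joint stands for the part that bears it (a point fixed in the world has none). Each returns a list of dicts, best first, with "score" (0 to 1); they miss things now and then, are a little off and sometimes report something else, mostly with a low value. They report only what shows in the picture. A call takes as long as a camera call. They do not tell look-alikes from the thing itself.
- nets.boxes_of(camera, target): "location" ([column, row] as shares, 0 to 1, of the picture: columns of its width, rows of its height, amid what is visible of it).
The state is a dict: "time_s": time; "joints": joint angles; "dq": joint speeds; "tau": joint torques, N m; "eef_pos": TCP position; "ee_rot": TCP orientation; "force": force on the tool from outside, world axes, zero at the start; "wrist_torque": the same for the moment, N m; "grip_width": opening from 0.0 (shut) to 1.0 (fully open).
Only numpy, scipy, OpenCV 4.12 (cv2) and the standard library are available. Lean on these libraries where they do the work, as an engineer would, in place of code of your own. Each camera call takes 0.05 s, during which the arm holds its last target.

## Working session

There is one attempt and no reset: what is moved stays moved. The work goes in short steps, Python scripts to look and compute and a tool call to move; the robot and the scene stay as the last step left them, time stands still between calls to the robot, and variables do not carry over. Pictures are saved under pics/ and viewed, and the job is handed in when it is done.

Besides the shell and the picture viewer there is one more tool, called after "Request:" as name([rows], argument=value, ...), one row to a line, values as JSON. apply_moves: Moves the arm, as the interface text tells. Its arguments: {"type":"object","properties":{"targets":{"type":"array"},"grip":{"type":"number"},"force":{"type":"number"}},"required":["targets"]}

```bash
mkdir -p pics; cat > h.py <<'E'
import numpy as np, cv2
from rig import readout, capture, ctrl, nets
def shot(name,fn=None):
    c=capture(name)
    if fn: cv2.imwrite('pics/'+fn,c['img'][:,:,::-1])
    return c
def ray(c,u,v):
    f=240/np.tan(np.radians(c['fov_y'])/2)
    d=np.array([(u-c['cx'])/f,(v-c['cy'])/f,1]); R=np.array(c['rotation'])
    return np.array(c['eye']),R@d
def at(c,u,v,z):
    e,d=ray(c,u,v); t=(z-e[2])/d[2]; return e+t*d
def proj(c,p):
    f=240/np.tan(np.radians(c['fov_y'])/2)
    q=np.array(c['rotation']).T@(np.array(p)-np.array(c['eye'])); return c['cx']+f*q[0]/q[2],c['cy']+f*q[1]/q[2]
E
python3 - <<'E'
from h import *
for n in('scene','top'):
    c=shot(n,n+'0.png'); print({k:v for k,v in c.items() if k!='img'})
    for t in('lock_a_mid','lock_d_mid','weight800_mid','weight400_mid','weight200_mid','weight100_mid','keep_box_in','board_top','goods_pan_floor','balance_mid'):
        try: print(t,[(round(d['score'],2),round(d['location'][0]*640),round(d['location'][1]*480)) for d in nets.boxes_of(n,t)])
        except Exception as e: print(t,e)
print(readout.sense(),ctrl.grip_depth)
E
```

```text
{'fov_y': 57.843906564041056, 'cx': 323.1656130288938, 'cy': 236.7644330916496, 'eye': array([1194.19722783,  596.6737108 ,  814.03731545]), 'rotation': array([-0.17303871,  0.36248839,  0.81472682, -0.41818654])}
lock_a_mid [(0.8, 320, 207), (0.77, 350, 274), (0.71, 457, 360), (0.41, 453, 353)]
lock_d_mid [(0.74, 275, 187), (0.63, 323, 252)]
weight800_mid [(0.89, 482, 328), (0.41, 459, 363)]
weight400_mid [(0.81, 469, 340)]
weight200_mid [(0.88, 453, 354)]
weight100_mid []
keep_box_in [(0.87, 255, 221), (0.54, 324, 253)]
board_top [(0.87, 459, 363), (0.62, 410, 273)]
goods_pan_floor [(0.72, 357, 313)]
balance_mid [(0.9, 311, 300)]
{'fov_y': 51.919049624941195, 'cx': 325.33021845433154, 'cy': 237.32791856778624, 'eye': array([ 301.9999672 ,  -80.62255037, 1563.04270049]), 'rotation': array([-0.06636288,  0.70777058, -0.70147805,  0.050846  ])}
lock_a_mid [(0.91, 404, 334), (0.65, 313, 262)]
lock_d_mid [(0.92, 473, 322), (0.76, 344, 263), (0.34, 259, 210)]
weight800_mid [(0.57, 188, 282)]
weight400_mid [(0.54, 192, 259)]
weight200_mid [(0.58, 364, 214)]
weight100_mid [(0.4, 195, 230)]
keep_box_in [(0.66, 430, 259)]
board_top [(0.64, 193, 251), (0.49, 422, 191)]
goods_pan_floor [(0.95, 260, 210)]
balance_mid [(0.69, 313, 212), (0.58, 194, 228)]
{'time_s': 1.1, 'joints': array([ 9.05602794e-01,  3.12909968e-01,  1.49771191e+00,  5.22129883e-06,
        1.33100280e+00, -2.23381723e-01]), 'dq': array([-0.00074008,  0.00063519, -0.00117269,  0.00177806, -0.00097955,
       -0.00049314]), 'tau': array([ 1.35618342e-03, -4.12161505e+01, -2.59908056e+01, -1.83269685e-04,
        4.83598269e-04, -1.77683353e-05]), 'eef_pos': array([224.48208061, 474.59075643, 303.8845847 ]), 'ee_rot': array([-9.17109919e-06,  2.19114209e-01,  9.75699218e-01, -1.33657598e-05]), 'force': array([0.2736651 , 0.21588072, 0.31429528]), 'wrist_torque': array([0.01843156, 0.03414172, 0.04249662]), 'grip_width': 0.9976648131026624} 53.900000000000006
```

View pics/scene0.png

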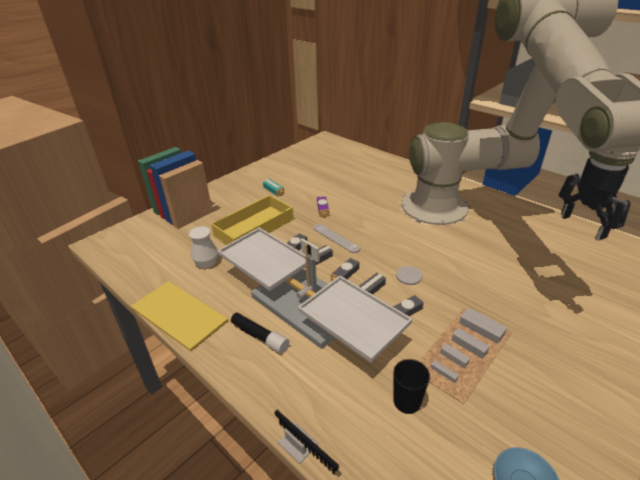

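View pics/top0.png

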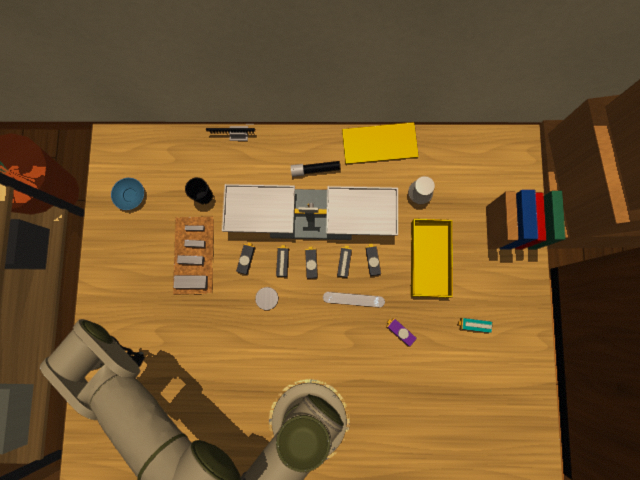

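```bash
python3 - <<'E'
import cv2
i=cv2.imread('pics/top0.png')
cv2.imwrite('pics/top0a.png',cv2.resize(i[170:360,280:500],None,fx=3.6,fy=3.15*3.6/3.6,interpolation=cv2.INTER_CUBIC)[:600,:800])
cv2.imwrite('pics/top0b.png',cv2.resize(i[150:340,140:360],None,fx=3.6,fy=3.15,interpolation=cv2.INTER_CUBIC)[:600,:800])
i=cv2.imread('pics/scene0.png')
cv2.imwrite('pics/scene0a.png',cv2.resize(i[150:400,230:530],None,fx=2.6,fy=2.4,interpolation=cv2.INTER_CUBIC))
E
```

```text
(no output)
```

View pics/top0a.png

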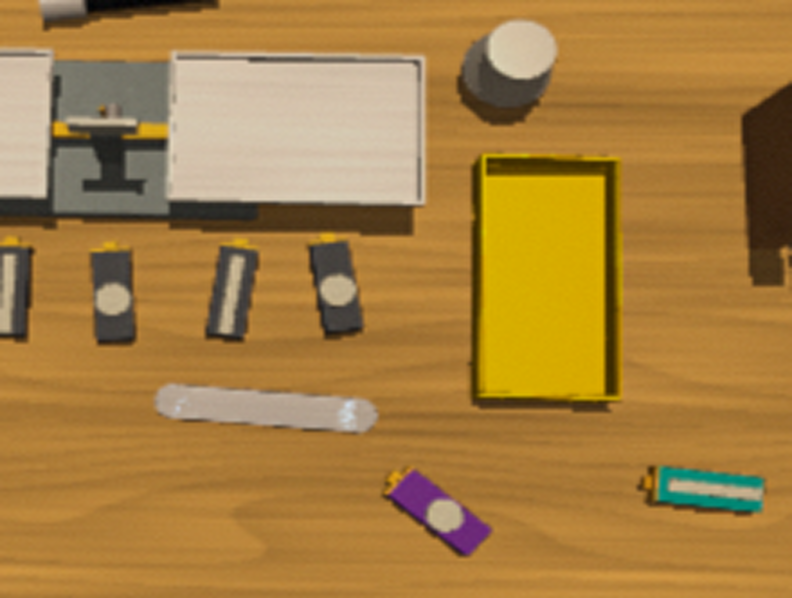

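View pics/top0b.png

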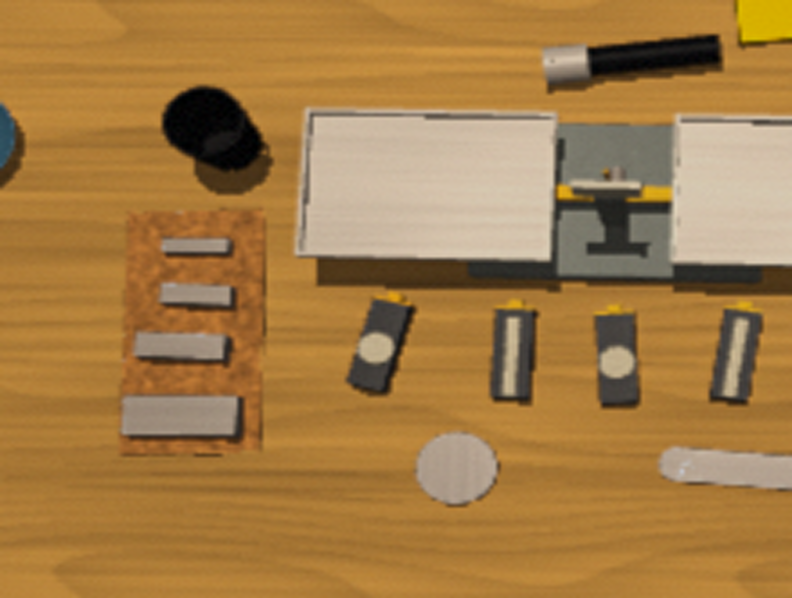

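View pics/scene0a.png

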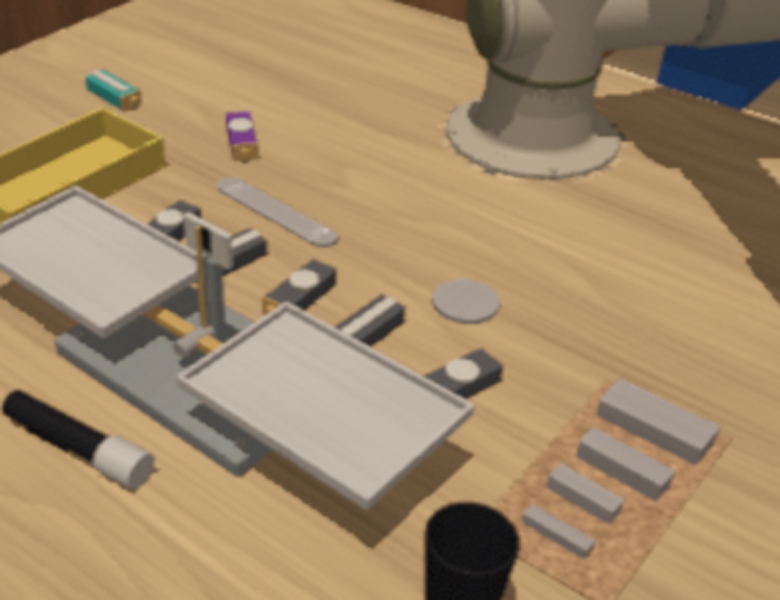

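```bash
cat >> h.py <<'E'
from scipy.spatial.transform import Rotation as Ro
def fix(c):
    w,x,y,z=c['rotation']; c['rotation']=Ro.from_quat([x,y,z,w]).as_matrix(); return c
_shot=shot
def shot(n,fn=None): return fix(_shot(n,fn))
# rectified: image col grows with -y, row grows with -x
def rect(c,x0,x1,y0,y1,z,s=2):
    W=int((y1-y0)*s);H=int((x1-x0)*s)
    src=np.float32([proj(c,(x1,y1,z)),proj(c,(x1,y0,z)),proj(c,(x0,y0,z)),proj(c,(x0,y1,z))])
    M=cv2.getPerspectiveTransform(src,np.float32([[0,0],[W,0],[W,H],[0,H]]))
    return cv2.warpPerspective(c['img'],M,(W,H),flags=cv2.INTER_CUBIC)
E
python3 - <<'E'
from h import *
c=shot('top')
print(np.array(c['rotation']).round(3))
for n,p,z in [('base',(310,415),0),('lockL',(245,260),26),('pan left tl',(223,186),85),('pan left br',(293,237),85),('pan right tl',(327,187),85),('panr br',(398,236),85),('post',(313,212),190),('box tl',(412,219),50),('box br',(452,298),50),('boxin bl',(414,297),50),('board tl',(175,217),4),('board br',(213,294),4),('shoeh',(354,300),0),('mirror',(267,299),9),('vase',(424,187),110),('cup',(197,187),95)]:
    print(n,at(c,*p,z).round(0))
R=rect(c,300,500,-260,260,26,1.5)
cv2.imwrite('pics/r0.png',R[:,:,::-1])
E
```

```text
[[ 0.011 -0.986  0.165]
 [-1.    -0.007  0.023]
 [-0.021 -0.165 -0.986]]
base [17. -4.  0.]
lockL [485. 207.  26.]
pan left tl [709. 273.  85.]
pan left br [550.  52.  85.]
pan right tl [707. -50.  85.]
panr br [ 555. -267.   85.]
post [605. -13. 190.]
box tl [ 615. -316.   50.]
box br [ 371. -432.   50.]
boxin bl [ 373. -317.   50.]
board tl [627. 445.   4.]
board br [379. 308.   4.]
shoeh [ 365. -137.    0.]
mirror [365. 136.   9.]
vase [ 702. -345.  110.]
cup [703. 351.  95.]
```

View pics/r0.png

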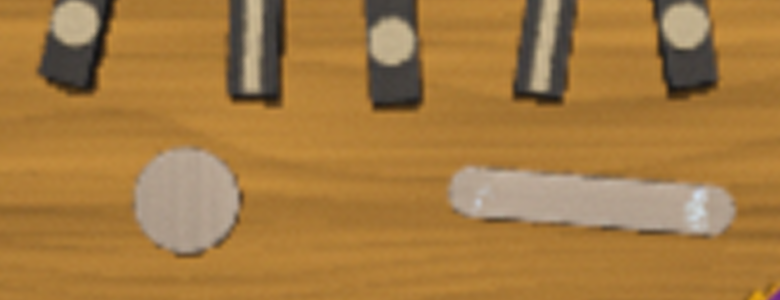

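```bash
cat >> h.py <<'E'
def locks(c,z=26,reg=(400,560,-290,290)):
    x0,x1,y0,y1=reg; s=3
    R=rect(c,x0,x1,y0,y1,z,s); hsv=cv2.cvtColor(R,cv2.COLOR_RGB2HSV)
    g=R.astype(int); sat=g.max(2)-g.min(2)
    m=((sat<35)&(g.max(2)<110)).astype(np.uint8)
    tag=((sat<70)&(g.min(2)>110)).astype(np.uint8)
    m=cv2.morphologyEx(m|tag,cv2.MORPH_OPEN,np.ones((5,5)))
    m=cv2.morphologyEx(m,cv2.MORPH_CLOSE,np.ones((7,7)))
    out=[]
    for k in cv2.findContours(m,cv2.RETR_EXTERNAL,cv2.CHAIN_APPROX_NONE)[0]:
        if cv2.contourArea(k)<1500*s: continue
        (u,v),(w,h),a=cv2.minAreaRect(k); b=cv2.boxPoints(((u,v),(w,h),a))
        e=b[1]-b[0] if np.linalg.norm(b[1]-b[0])>np.linalg.norm(b[2]-b[1]) else b[2]-b[1]
        d=np.array([-e[1],-e[0]]); th=np.degrees(np.arctan2(d[1],d[0])); th=(th+90)%180-90
        out.append((round(x1-v/s,1),round(y1-u/s,1),round(th,1),round(max(w,h)/s),round(min(w,h)/s)))
    return sorted(out,key=lambda o:-o[1]),m,R
def state():
    s=readout.sense(); w,x,y,z=s['ee_rot']; M=Ro.from_quat([x,y,z,w]).as_matrix()
    return s,np.array(s['eef_pos']),M
def jaw(M): return np.degrees(np.arctan2(M[1,1],M[0,1]))
def plan(*wps,step=4.8,tstep=8):
    """wps: (x,y,z,jawdeg or None) TCP world mm; prints rows"""
    s,p,M=state(); rows=[]
    for x,y,z,j in wps:
        t=np.array([x,y,z],float)
        cur=jaw(M); dj=0 if j is None else ((j-cur+90)%180-90)
        dist=np.linalg.norm(t-p)/10
        n=max(1,int(np.ceil(dist/step)),int(np.ceil(abs(dj)/tstep)))
        for i in range(n):
            loc=M.T@((t-p)/(n-i))/10; loc=loc.round(2) if n==1 else loc.round(1 if i<n-1 else 2)
            c2=jaw(M); dd=0 if j is None else ((j-c2+90)%180-90)
            tr=round(-dd/(n-i),1)
            rows.append([float(loc[0])+0.,float(loc[1])+0.,float(loc[2])+0.,tr+0.])
            p=p+M@loc*10; M=M@Ro.from_euler('z',tr,degrees=True).as_matrix()
    print('from',s['eef_pos'].round(1),'jaw',round(jaw(state()[2]),1),'t',s['time_s'])
    for i in range(0,len(rows),8): print(rows[i:i+8])
    print('end',p.round(1),round(jaw(M),1))
E
python3 - <<'E'
from h import *
c=shot('top')
o,m,R=locks(c); print(*o,sep='\n')
cv2.imwrite('pics/r1.png',cv2.resize(np.vstack([R[:,:,::-1],cv2.merge([m*255]*3)]),(800,442)))
# weights
s=3;x0,x1,y0,y1=370,640,300,450
R=rect(c,x0,x1,y0,y1,25,s);g=R.astype(int);m=((g.max(2)-g.min(2)<45)&(g.max(2)>95)).astype(np.uint8)
m=cv2.morphologyEx(m,cv2.MORPH_OPEN,np.ones((7,7)))
for k in cv2.findContours(m,0,1)[0]:
    if cv2.contourArea(k)<1500:continue
    (u,v),(w,h),a=cv2.minAreaRect(k); print(x1-v/s,y1-u/s,w/s,h/s,a)
cv2.imwrite('pics/r2.png',cv2.resize(np.hstack([R[:,:,::-1],cv2.merge([m*255]*3)]),(660,594)))
E
```

```text
(486.6, 206.5, np.float32(-13.4), 90, 37)
(478.7, 89.4, np.float32(-1.9), 90, 35)
(556.0, 2.0, np.float32(-90.0), 258, 8)
(474.5, -1.3, np.float32(3.8), 90, 33)
(479.0, -104.5, np.float32(-8.5), 91, 33)
(484.6, -194.4, np.float32(9.0), 90, 35)
416.3178507486979 378.861567179362 39.00127156575521 99.99732462565105 89.34893798828125
486.05106608072913 382.8016662597656 78.11537170410156 25.207305908203125 2.9545798301696777
538.408457438151 371.50342814127606 61.61918640136719 19.65701675415039 2.14758563041687
588.6666666666666 374.5 14.0 59.666666666666664 90.0
```

View pics/r1.png

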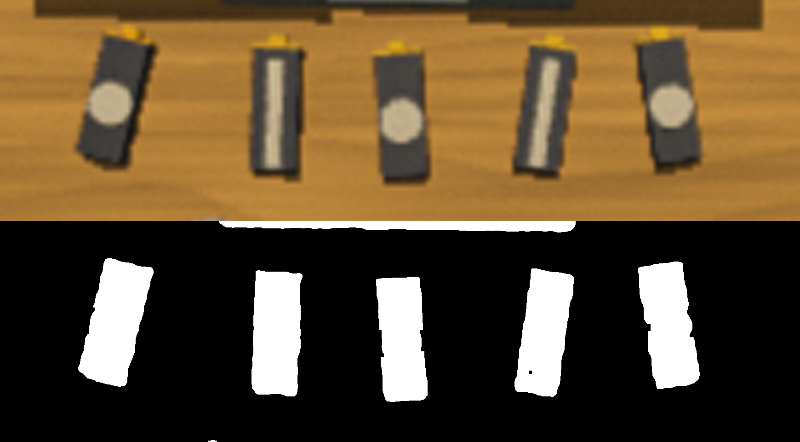

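View pics/r2.png

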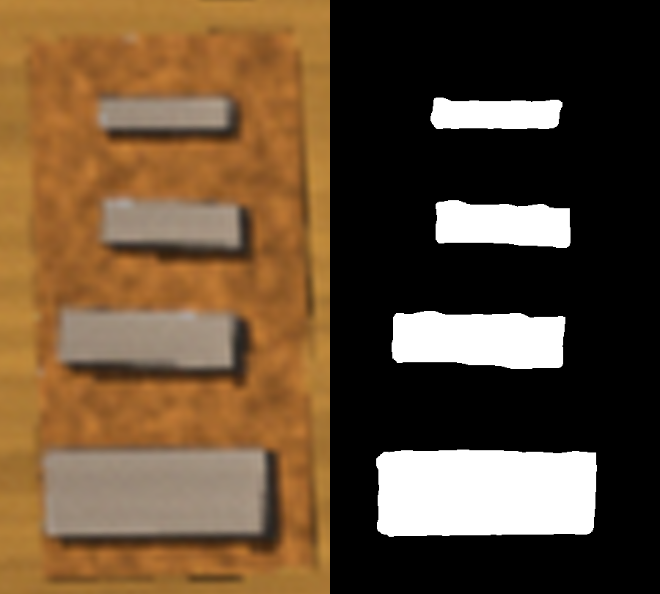

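```bash
python3 - <<'E'
from h import *
plan((484,206,170,76.6))
E
```

```text
from [224.5 474.6 303.9] jaw 64.7 t 1.2
[[-3.9, -1.5, 1.5, np.float64(-1.3)], [-3.8, -1.5, 1.5, np.float64(-1.3)], [-3.8, -1.6, 1.5, np.float64(-1.3)], [-3.8, -1.7, 1.5, np.float64(-1.3)], [-3.7, -1.8, 1.5, np.float64(-1.3)], [-3.7, -1.9, 1.5, np.float64(-1.4)], [-3.7, -2.0, 1.5, np.float64(-1.3)], [-3.6, -2.1, 1.4, np.float64(-1.4)]]
[[-3.52, -2.2, 1.49, np.float64(-1.3)]]
end [484. 206. 170.] 76.6
```

Request:
apply_moves([
  [-3.9,-1.5,1.5,-1.3],
  [-3.8,-1.5,1.5,-1.3],
  [-3.8,-1.6,1.5,-1.3],
  [-3.8,-1.7,1.5,-1.3],
  [-3.7,-1.8,1.5,-1.3],
  [-3.7,-1.9,1.5,-1.4],
  [-3.7,-2.0,1.5,-1.3],
  [-3.6,-2.1,1.4,-1.4],
], grip=3.4, force=40)

```text
time_s: 2.0
eef_pos: [456.6, 234.8, 184.4]
ee_rot: [0.0, 0.128, 0.992, 0.0]
force: [1.3, 0.5, 0.6]
grip_width: 0.393
```

Request:
apply_moves([
  [-3.5,-2.2,1.5,-1.3],
  [0,0,0,0],
  [0,0,0,0],
])

```text
time_s: 2.3
eef_pos: [484.0, 205.6, 169.6]
ee_rot: [-0.0, 0.118, 0.993, -0.0]
force: [0.3, -0.3, -0.2]
grip_width: 0.398
```

```bash
sed -i 's/tr=round(-dd\/(n-i),1)/tr=float(round(-dd\/(n-i),1))/' h.py; python3 - <<'E'
from h import *
print(ctrl.grip_depth)
plan((484,206,170,76.6))
s=readout.sense();print(s['grip_width'],s['force'])
c=shot('top','top1.png');print(*locks(c)[0],sep='\n')
E
```

```text
53.900000000000006
from [484.  205.6 169.6] jaw 76.5 t 2.3
[[0.01, 0.04, -0.04, -0.1]]
end [483.9 206.  170. ] 76.6
0.3975022476527414 [ 0.30391523 -0.32930682 -0.16719519]
(479.3, 197.2, np.float32(-3.9), 161, 57)
(478.6, 89.4, np.float32(-2.2), 90, 35)
(556.2, 2.2, np.float32(-90.0), 258, 8)
(474.5, -1.4, np.float32(3.6), 90, 33)
(479.0, -104.5, np.float32(-8.5), 91, 33)
(484.8, -194.4, np.float32(8.8), 90, 35)
```

Request:
apply_moves([
  [0,0,0,0],
  [0,0,0,0],
  [0,0,3.0,0],
  [0,0,3.0,0],
  [0,0,2.0,0],
  [0,0,1.4,0],
  [0,0,0,0],
], grip=5.4)

```text
time_s: 3.05
eef_pos: [483.0, 206.3, 74.8]
ee_rot: [-0.001, 0.116, 0.993, -0.0]
force: [-0.1, -0.2, 0.6]
grip_width: 0.633
```

Request:
apply_moves([
  [0,0,0,0],
  [0,0,0,0],
  [0,0,0,0],
  [0,0,0,0],
  [0,0,0,0],
], grip=2.8, force=50)

```text
time_s: 3.55
eef_pos: [484.5, 206.5, 77.4]
ee_rot: [0.001, 0.117, 0.993, 0.001]
force: [-0.2, 3.7, 7.8]
grip_width: 0.385
```

Request:
apply_moves([
  [0,0,-1,0],
  [0,0,-3,0],
  [0,0,-4,0],
  [0,0,-3,0],
  [0,0,0,0],
  [0,0,0,0],
  [0,0,0,0],
  [0,0,0,0],
])

```text
time_s: 4.35
eef_pos: [483.2, 205.9, 184.5]
ee_rot: [-0.001, 0.117, 0.993, -0.0]
force: [-0.2, 0.8, -3.3]
grip_width: 0.388
```

```bash
python3 - <<'E'
from h import *
F=[]
for i in range(4):
    c=shot('top','top2.png'); F.append(readout.sense()['force'])
print(np.array(F).round(2))
c=shot('scene','scene2.png')
plan((632,222,200,90),(632,222,158,90))
E
```

```text
[[-0.53 -0.32 -3.7 ]
 [ 0.29  0.08 -3.23]
 [-0.36 -0.16 -3.79]
 [-0.07  0.33 -2.79]]
from [483.7 206.  185.5] jaw 76.6 t 4.6
[[-3.5, 1.2, -0.4, -3.4], [-3.6, 1.1, -0.4, -3.3], [-3.6, 0.8, -0.3, -3.4], [-3.71, 0.63, -0.36, -3.3], [0.0, 0.0, 4.2, 0.0]]
end [632. 222. 158.] 90.0
```

Request:
apply_moves([
  [-3.5,1.2,-0.4,-3.4],
  [-3.6,1.1,-0.4,-3.3],
  [-3.6,0.8,-0.3,-3.4],
  [-3.7,0.6,-0.4,-3.3],
  [0,0,0,0],
  [0,0,0,0],
  [0,0,2.0,0],
  [0,0,2.0,0],
])

```text
time_s: 5.4
eef_pos: [631.1, 221.9, 160.8]
ee_rot: [0.0, 0.0, 1.0, 0.0]
force: [-0.4, -0.3, -3.9]
grip_width: 0.386
```

```bash
python3 - <<'E'
from h import *
plan((632,222,156,90))
print(readout.sense()['force'])
c=shot('scene','scene3.png');i=cv2.imread('pics/scene3.png')
cv2.imwrite('pics/scene3a.png',cv2.resize(i[180:400,230:530],None,fx=2.6,fy=2.6))
E
```

```text
from [631.1 221.9 160.8] jaw 90.0 t 5.4
[[-0.09, 0.01, 0.48, 0.0]]
end [632. 222. 156.] 90.0
[-0.36344673 -0.26326033 -3.88860396]
```

View pics/scene3a.png

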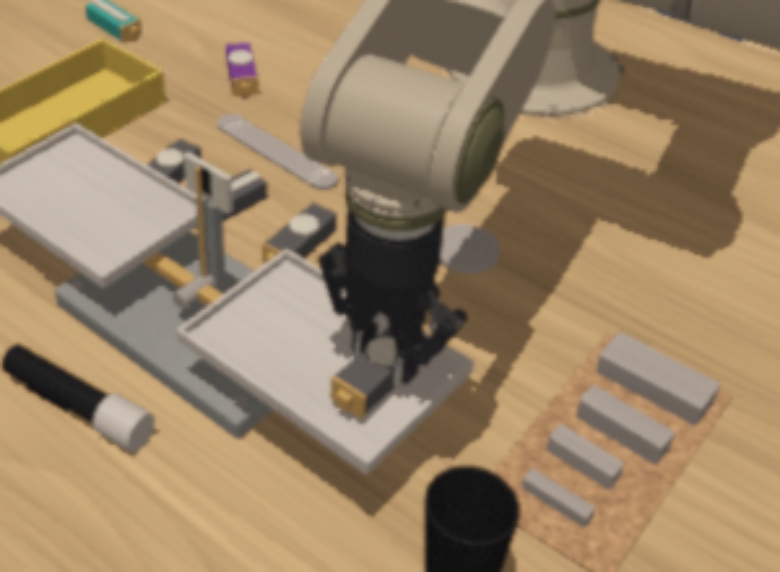

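Request:
apply_moves([
  [-0.1,0,0.5,0],
  [0,0,0,0],
])

```text
time_s: 5.65
eef_pos: [632.7, 221.8, 156.3]
ee_rot: [0.0, 0.0, 1.0, -0.0]
force: [0.4, -0.3, -3.0]
grip_width: 0.385
```

Request:
apply_moves([
  [0,0,0,0],
  [0,0,0,0],
  [0,0,0,0],
  [0,0,-2,0],
  [0,0,-4,0],
  [0,0,-4,0],
], grip=4.6)

```text
time_s: 6.25
eef_pos: [632.8, 221.7, 257.4]
ee_rot: [-0.0, 0.0, 1.0, -0.0]
force: [1.2, -0.2, 1.0]
grip_width: 0.534
```

```bash
python3 - <<'E'
from h import *
plan((500,80,255,None),(474,-1,180,93.7))
E
```

```text
from [632.8 221.7 257.4] jaw 90.0 t 6.25
[[2.7, -2.8, 0.0, 0.0], [2.6, -2.8, 0.1, 0.0], [2.7, -2.9, 0.0, 0.0], [2.6, -2.8, 0.1, 0.0], [2.67, -2.87, 0.04, 0.0], [0.9, -2.7, 2.5, -1.2], [0.9, -2.7, 2.5, -1.3], [0.97, -2.65, 2.5, -1.2]]
end [474.  -1. 180.] 93.7
```

Request:
apply_moves([
  [2.7,-2.8,0.0,0.0],
  [2.6,-2.8,0.1,0.0],
  [2.7,-2.9,0.0,0.0],
  [2.6,-2.8,0.1,0.0],
  [2.7,-2.9,0.0,0.0],
  [0.9,-2.7,2.5,-1.2],
  [0.9,-2.7,2.5,-1.3],
  [1.0,-2.7,2.5,-1.2],
], grip=5.4)

```text
time_s: 7.05
eef_pos: [473.4, -2.8, 179.0]
ee_rot: [0.001, -0.033, 0.999, -0.0]
force: [0.8, 0.3, -0.2]
grip_width: 0.628
```

Request:
apply_moves([
  [0,0,0,0],
  [0,0,0,0],
])

```text
time_s: 7.25
eef_pos: [473.9, -2.1, 179.4]
ee_rot: [0.0, -0.031, 1.0, -0.0]
force: [0.6, 0.5, 0.9]
grip_width: 0.63
```

```bash
python3 - <<'E'
from h import *
plan((474,-1,80,93.7))
c=shot('top','top4.png');print(*locks(c)[0],sep='\n')
c=shot('scene','scene4.png');i=cv2.imread('pics/scene4.png')
cv2.imwrite('pics/scene4a.png',cv2.resize(i[180:400,230:530],None,fx=2.6,fy=2.6))
E
```

```text
from [473.9  -2.1 179.4] jaw 93.6 t 7.25
[[0.0, 0.0, 3.3, 0.0], [0.0, 0.1, 3.3, 0.0], [-0.01, 0.01, 3.34, -0.1]]
end [474.  -1.  80.] 93.7
(502.8, 33.4, np.float32(70.3), 116, 82)
(530.6, 23.2, np.float32(75.4), 101, 13)
(492.7, -54.7, np.float32(-32.2), 191, 53)
(479.0, -104.5, np.float32(-8.4), 91, 33)
(484.7, -194.4, np.float32(8.8), 90, 35)
```

View pics/scene4a.png

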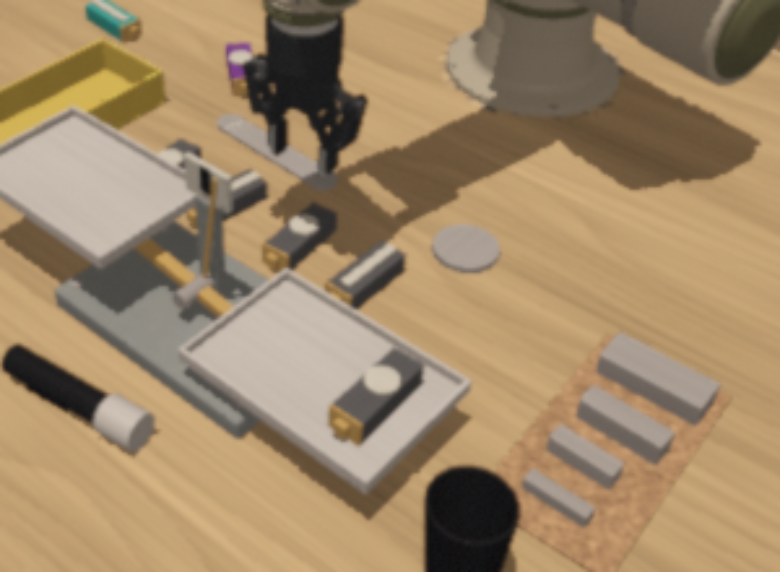

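View pics/top4.png

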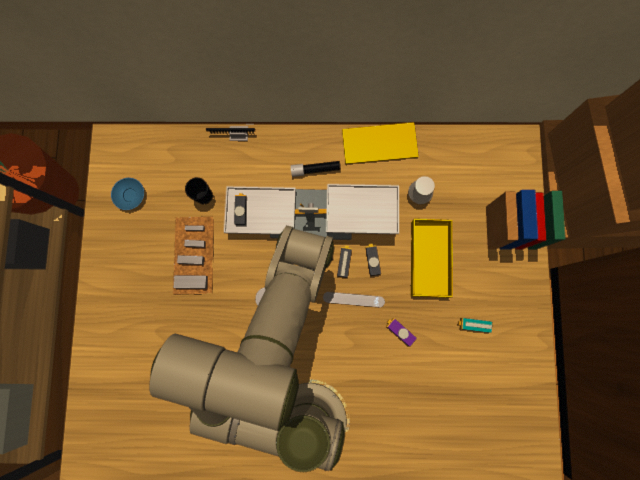

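Request:
apply_moves([
  [0,0,3.3,0],
  [0,0.1,3.3,0],
  [0,0,2.3,0],
  [0,0,1.0,0],
  [0,0,0,0],
])

```text
time_s: 7.85
eef_pos: [473.7, -0.3, 79.7]
ee_rot: [-0.0, -0.033, 0.999, 0.0]
force: [0.4, -0.9, -0.1]
grip_width: 0.629
```

Request:
apply_moves([
  [0,0,0,0],
  [0,0,0,0],
  [0,0,0,0],
  [0,0,0,0],
  [0,0,0,0],
], grip=2.8)

```text
time_s: 8.35
eef_pos: [474.4, -0.9, 81.4]
ee_rot: [0.002, -0.032, 0.999, -0.0]
force: [0.5, 1.6, 6.9]
grip_width: 0.387
```

Request:
apply_moves([
  [0,0,-1,0],
  [0,0,-3,0],
  [0,0,-4,0],
  [0,0,-4,0],
  [0,0,0,0],
  [0,0,0,0],
  [0,0,0,0],
  [0,0,0,0],
])

```text
time_s: 9.15
eef_pos: [473.0, -0.7, 198.8]
ee_rot: [-0.001, -0.032, 0.999, 0.0]
force: [0.3, 0.3, -3.0]
grip_width: 0.385
```

```bash
python3 - <<'E'
from h import *
F=[]
for i in range(8):
    c=shot('top','top5.png'); F.append(readout.sense()['force'][2])
print(np.mean(F).round(2),np.std(F).round(2))
plan((500,158,200,90),(632,158,190,90),(632,158,134,90))
E
```

```text
-3.02 0.57
from [473.6  -0.8 199.8] jaw 93.7 t 9.55
[[-0.9, 3.9, 0.0, 0.9], [-0.9, 3.9, 0.0, 0.9], [-0.8, 4.0, 0.0, 0.9], [-0.69, 3.96, -0.02, 1.0], [-4.4, 0.0, 0.3, 0.0], [-4.4, 0.0, 0.3, 0.0], [-4.4, 0.0, 0.4, 0.0], [0.0, 0.0, 2.8, 0.0]]
[[0.0, 0.0, 2.8, 0.0]]
end [632. 158. 134.] 90.0
```

Request:
apply_moves([
  [-0.9,3.9,0.0,0.9],
  [-0.9,3.9,0.0,0.9],
  [-0.8,4.0,0.0,0.9],
  [-0.7,4.0,0.0,1.0],
  [-4.4,0.0,0.3,0.0],
  [-4.4,0.0,0.3,0.0],
  [-4.4,0.0,0.4,0.0],
  [0.0,0.0,0,0.0],
])

```text
time_s: 10.35
eef_pos: [635.4, 157.7, 187.3]
ee_rot: [-0.0, 0.001, 1.0, -0.0]
force: [-0.4, 0.7, -3.9]
grip_width: 0.382
```

Request:
apply_moves([
  [0,0,2.7,0],
  [0,0,2.2,0],
  [0,0,0.6,0],
  [0,0,0,0],
])

```text
time_s: 10.75
eef_pos: [631.8, 158.4, 134.4]
ee_rot: [-0.001, 0.0, 1.0, -0.0]
force: [-0.9, 0.1, -2.6]
grip_width: 0.385
```

Request:
apply_moves([
  [0,0,0,0],
  [0,0,0,0],
  [0,0,0,0],
  [0,0,-2,0],
  [0,0,-4,0],
  [0,0,-4,0],
  [0,0,-3,0],
], grip=4.6)

```text
time_s: 11.45
eef_pos: [632.3, 158.5, 268.5]
ee_rot: [0.002, 0.0, 1.0, 0.0]
force: [-0.2, 0.8, 0.6]
grip_width: 0.539
```

```bash
python3 - <<'E'
from h import *
plan((500,60,230,None),(485,-194,230,98.9),(485,-194,150,98.9))
c=shot('top','top6.png')
c=shot('scene','scene6.png');i=cv2.imread('pics/scene6.png')
cv2.imwrite('pics/scene6a.png',cv2.resize(i[180:400,230:530],None,fx=2.6,fy=2.6))
E
```

```text
from [632.3 158.5 268.5] jaw 90.0 t 11.45
[[3.3, -2.5, 1.0, 0.0], [3.3, -2.4, 0.9, 0.0], [3.3, -2.5, 1.0, 0.0], [3.34, -2.45, 0.9, 0.0], [0.2, -4.2, 0.0, -1.5], [0.4, -4.2, 0.0, -1.5], [0.5, -4.2, 0.0, -1.5], [0.6, -4.2, 0.0, -1.5]]
[[0.7, -4.2, 0.0, -1.5], [0.76, -4.22, -0.01, -1.4], [0.0, 0.0, 4.0, 0.0], [0.03, 0.0, 4.0, 0.0]]
end [ 485. -194.  150.] 98.9
```

View pics/scene6a.png

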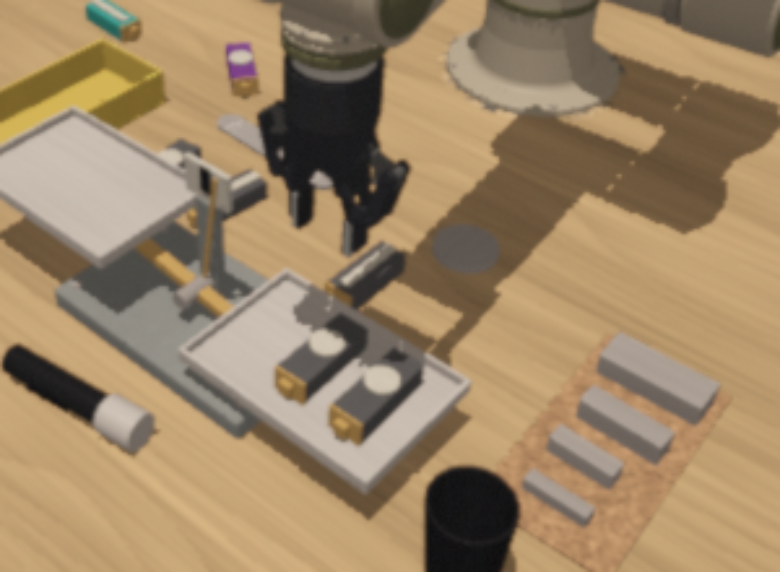

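Request:
apply_moves([
  [3.3,-2.5,1.0,0.0],
  [3.3,-2.4,0.9,0.0],
  [3.3,-2.5,1.0,0.0],
  [3.3,-2.5,0.9,0.0],
  [0.2,-4.2,0.0,-1.5],
  [0.4,-4.2,0.0,-1.5],
  [0.5,-4.2,0.0,-1.5],
  [0.6,-4.2,0.0,-1.5],
], grip=5.4)

```text
time_s: 12.35
eef_pos: [489.1, -110.7, 226.8]
ee_rot: [0.0, -0.053, 0.999, -0.0]
force: [0.9, 0.2, -0.2]
grip_width: 0.633
```

Request:
apply_moves([
  [0.7,-4.2,0.0,-1.5],
  [0.8,-4.2,0.0,-1.4],
  [0.0,0.0,4.0,0.0],
  [0.0,0.0,4.0,0.0],
  [0,0,0,0],
  [0,0,0,0],
])

```text
time_s: 12.95
eef_pos: [484.8, -194.4, 147.6]
ee_rot: [-0.0, -0.078, 0.997, 0.0]
force: [-0.6, -0.4, 0.7]
grip_width: 0.633
```

```bash
python3 - <<'E'
from h import *
plan((485,-194,80,98.9))
c=shot('scene','scene7.png');i=cv2.imread('pics/scene7.png')
cv2.imwrite('pics/scene7a.png',cv2.resize(i[130:350,180:480],None,fx=2.6,fy=2.6))
E
```

```text
from [ 484.8 -194.4  147.6] jaw 98.9 t 12.95
[[0.0, 0.0, 3.4, 0.0], [-0.02, 0.03, 3.36, 0.0]]
end [ 485. -194.   80.] 98.9
```

View pics/scene7a.png

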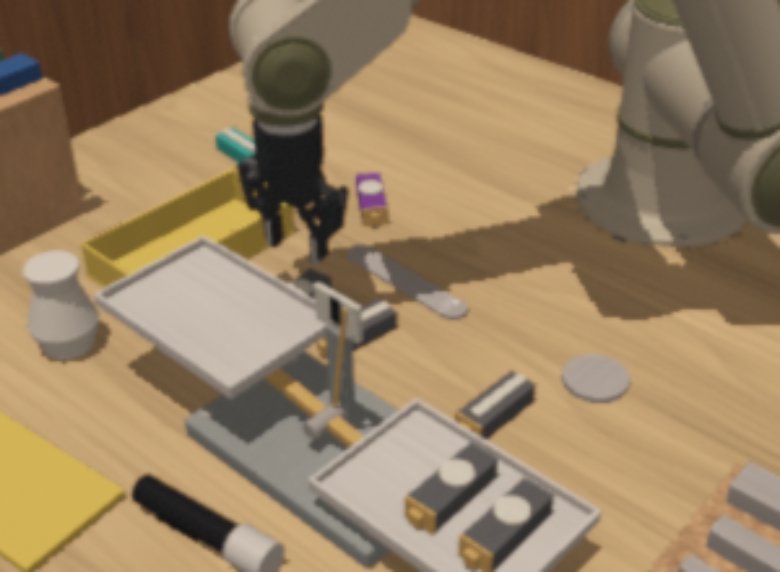

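Request:
apply_moves([
  [0,0,3.4,0],
  [0,0,2.4,0],
  [0,0,1.0,0],
  [0,0,0,0],
])

```text
time_s: 13.4
eef_pos: [485.0, -194.4, 79.5]
ee_rot: [0.0, -0.078, 0.997, -0.0]
force: [-0.1, 0.2, -0.2]
grip_width: 0.631
```

Request:
apply_moves([
  [0,0,0,0],
  [0,0,0,0],
  [0,0,0,0],
  [0,0,0,0],
  [0,0,0,0],
], grip=2.8)

```text
time_s: 13.9
eef_pos: [485.5, -194.9, 80.9]
ee_rot: [0.001, -0.077, 0.997, -0.001]
force: [-0.6, 0.1, 7.8]
grip_width: 0.385
```

Request:
apply_moves([
  [0,0,-1,0],
  [0,0,-3,0],
  [0,0,-4,0],
  [0,0,-4,0],
  [0,0,0,0],
  [0,0,0,0],
  [0,0,0,0],
  [0,0,0,0],
])

```text
time_s: 14.7
eef_pos: [484.2, -194.1, 197.6]
ee_rot: [-0.001, -0.077, 0.997, 0.001]
force: [-0.6, -0.0, -4.2]
grip_width: 0.389
```

```bash
python3 - <<'E'
from h import *
F=[]
for i in range(8):
    c=shot('top','top8.png'); F.append(readout.sense()['force'][2])
print(np.mean(F).round(2),np.std(F).round(2))
plan((485,96,200,90),(632,96,190,90),(632,96,135,90))
E
```

```text
-4.4 0.67
from [ 484.6 -194.4  198.8] jaw 98.9 t 15.1
[[-0.6, 4.1, 0.0, 1.3], [-0.6, 4.1, 0.0, 1.3], [-0.5, 4.1, 0.0, 1.3], [-0.4, 4.1, 0.0, 1.2], [-0.3, 4.2, 0.0, 1.3], [-0.1, 4.1, -0.1, 1.2], [-0.08, 4.19, -0.02, 1.3], [-3.7, 0.0, 0.2, 0.0]]
[[-3.7, 0.0, 0.3, 0.0], [-3.7, 0.0, 0.2, 0.0], [-3.6, 0.0, 0.3, 0.0], [0.0, 0.0, 2.7, 0.0], [0.0, 0.0, 2.8, 0.0]]
end [632.  96. 135.] 90.0
```

Request:
apply_moves([
  [-0.6,4.1,0.0,1.3],
  [-0.6,4.1,0.0,1.3],
  [-0.5,4.1,0.0,1.3],
  [-0.4,4.1,0.0,1.2],
  [-0.3,4.2,0.0,1.3],
  [-0.1,4.1,-0.1,1.2],
  [-0.1,4.2,0,1.3],
  [0,0,0,0],
])

```text
time_s: 15.9
eef_pos: [484.6, 100.1, 200.0]
ee_rot: [0.0, -0.002, 1.0, 0.001]
force: [-0.2, -0.7, -2.9]
grip_width: 0.385
```

Request:
apply_moves([
  [-3.7,0.0,0.2,0],
  [-3.7,0.0,0.3,0.0],
  [-3.7,0.0,0.2,0.0],
  [-3.6,0.0,0.3,0.0],
  [0,0,0,0],
  [0,0,0,0],
])

```text
time_s: 16.5
eef_pos: [632.1, 95.7, 188.9]
ee_rot: [-0.001, 0.0, 1.0, -0.0]
force: [-0.9, 0.5, -4.1]
grip_width: 0.386
```

Request:
apply_moves([
  [0,0,2.7,0],
  [0,0,2.2,0],
  [0,0,0.6,0],
  [0,0,0,0],
])

```text
time_s: 16.9
eef_pos: [631.4, 96.0, 134.2]
ee_rot: [-0.001, -0.0, 1.0, 0.0]
force: [1.4, -0.1, -4.8]
grip_width: 0.383
```

Request:
apply_moves([
  [0,0,0,0],
  [0,0,0,0],
  [0,0,0,0],
  [0,0,-2,0],
  [0,0,-4,0],
  [0,0,-4,0],
], grip=4.6)

```text
time_s: 17.5
eef_pos: [631.9, 96.0, 236.4]
ee_rot: [-0.0, 0.0, 1.0, 0.0]
force: [-0.4, 0.1, 0.6]
grip_width: 0.538
```

```bash
python3 - <<'E'
from h import *
plan((500,94,230,None),(478,89,170,88))
c=shot('top','top9.png')
c=shot('scene','scene9.png');i=cv2.imread('pics/scene9.png')
cv2.imwrite('pics/scene9a.png',cv2.resize(i[180:400,230:530],None,fx=2.6,fy=2.6))
E
```

```text
from [631.9  96.  236.4] jaw 90.0 t 17.5
[[4.4, -0.1, 0.2, 0.0], [4.4, -0.1, 0.2, 0.0], [4.39, -0.01, 0.25, 0.0], [1.1, -0.2, 3.0, 1.0], [1.09, -0.32, 3.0, 1.0]]
end [478.  89. 170.] 88.0
```

View pics/scene9a.png

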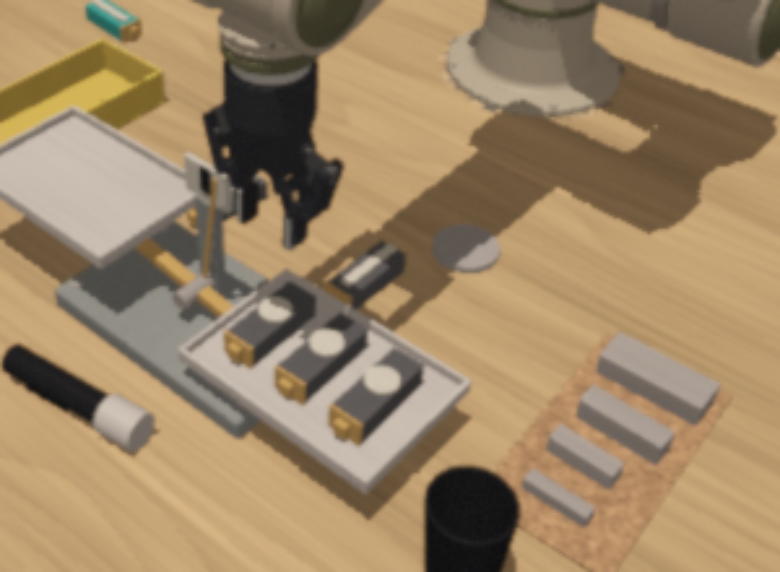

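Request:
apply_moves([
  [4.4,-0.1,0.2,0.0],
  [4.4,-0.1,0.2,0.0],
  [4.4,0,0.2,0.0],
  [1.1,-0.2,3.0,1.0],
  [1.1,-0.3,3.0,1.0],
  [0,0,0,0],
  [0,0,0,0],
], grip=5.4)

```text
time_s: 18.3
eef_pos: [478.8, 89.3, 169.7]
ee_rot: [0.0, 0.017, 1.0, 0.0]
force: [-0.1, 0.8, 0.8]
grip_width: 0.634
```

```bash
python3 - <<'E'
from h import *
plan((478,89,80,88))
c=shot('scene','scene10.png');i=cv2.imread('pics/scene10.png')
cv2.imwrite('pics/scene10a.png',cv2.resize(i[180:400,230:530],None,fx=2.6,fy=2.6))
E
```

```text
from [478.8  89.3 169.7] jaw 88.0 t 18.3
[[0.0, 0.0, 4.5, 0.0], [0.08, -0.03, 4.47, 0.0]]
end [478.  89.  80.] 88.0
```

View pics/scene10a.png

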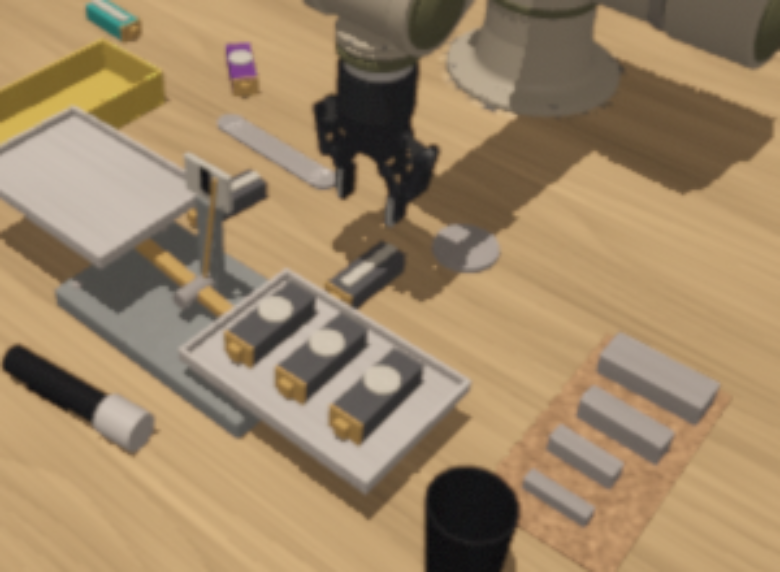

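Strip lock is in place beneath the gripper (crop pixel 365,275).

Request:
apply_moves([
  [0,0,4.5,0],
  [0,0,3.5,0],
  [0,0,1.0,0],
  [0,0,0,0],
])

```text
time_s: 18.75
eef_pos: [478.7, 89.3, 79.1]
ee_rot: [-0.0, 0.017, 1.0, 0.0]
force: [-0.2, 0.3, 0.7]
grip_width: 0.634
```

Request:
apply_moves([
  [0,0,0,0],
  [0,0,0,0],
  [0,0,0,0],
  [0,0,0,0],
  [0,0,0,0],
], grip=2.8)

```text
time_s: 19.25
eef_pos: [479.4, 89.4, 81.0]
ee_rot: [0.002, 0.017, 1.0, -0.0]
force: [0.5, 0.9, 6.5]
grip_width: 0.384
```

Request:
apply_moves([
  [0,0,-1,0],
  [0,0,-3,0],
  [0,0,-4,0],
  [0,0,-4,0],
  [0,0,0,0],
  [0,0,0,0],
])

```text
time_s: 19.85
eef_pos: [478.0, 89.3, 199.8]
ee_rot: [0.001, 0.018, 1.0, -0.0]
force: [0.3, 0.2, -3.8]
grip_width: 0.385
```

```bash
python3 - <<'E'
from h import *
s,p,M=state();print(p)
plan((470,-150,200,90),(430,-375,200,90),(430,-375,88,90))
E
```

```text
[477.9740907   89.29782044 199.80522141]
from [478.   89.3 199.8] jaw 88.0 t 19.85
[[0.0, -4.8, 0.0, -0.4], [0.0, -4.8, 0.0, -0.4], [0.1, -4.8, 0.0, -0.4], [0.1, -4.8, 0.0, -0.4], [0.09, -4.74, -0.02, -0.4], [0.8, -4.5, 0.0, 0.0], [0.8, -4.5, 0.0, 0.0], [0.8, -4.5, 0.0, 0.0]]
[[0.8, -4.5, 0.0, 0.0], [0.8, -4.5, 0.0, 0.0], [0.0, 0.0, 3.7, 0.0], [0.0, 0.0, 3.8, 0.0], [0.02, 0.0, 3.7, 0.0]]
end [ 430. -375.   88.] 90.0
```

Request:
apply_moves([
  [0.0,-4.8,0.0,-0.4],
  [0.0,-4.8,0.0,-0.4],
  [0.1,-4.8,0.0,-0.4],
  [0.1,-4.8,0.0,-0.4],
  [0.1,-4.7,0,-0.4],
  [0.8,-4.5,0.0,0.0],
  [0.8,-4.5,0.0,0.0],
  [0.8,-4.5,0.0,0.0],
])

```text
time_s: 20.65
eef_pos: [444.8, -286.0, 197.4]
ee_rot: [-0.001, 0.0, 1.0, 0.001]
force: [1.3, 0.1, -3.3]
grip_width: 0.385
```

Request:
apply_moves([
  [0.8,-4.5,0.0,0.0],
  [0.8,-4.5,0.0,0.0],
  [0,0,0,0],
  [0,0,0,0],
  [0,0,3.0,0],
])

```text
time_s: 21.15
eef_pos: [431.0, -374.6, 170.8]
ee_rot: [0.002, -0.0, 1.0, -0.002]
force: [-0.1, -1.0, -3.8]
grip_width: 0.387
```

```bash
python3 - <<'E'
from h import *
plan((430,-375,88,90))
c=shot('top','top11.png');i=cv2.imread('pics/top11.png')
cv2.imwrite('pics/top11a.png',cv2.resize(i[170:350,300:520],None,fx=3.3,fy=3.3))
c=shot('scene','scene11.png');i=cv2.imread('pics/scene11.png')
cv2.imwrite('pics/scene11a.png',cv2.resize(i[100:320,130:430],None,fx=2.6,fy=2.6))
E
```

```text
from [ 431.  -374.6  170.8] jaw 90.0 t 21.15
[[0.1, 0.0, 4.1, 0.0], [0.02, 0.0, 4.18, 0.0]]
end [ 430. -375.   88.] 90.0
```

View pics/scene11a.png

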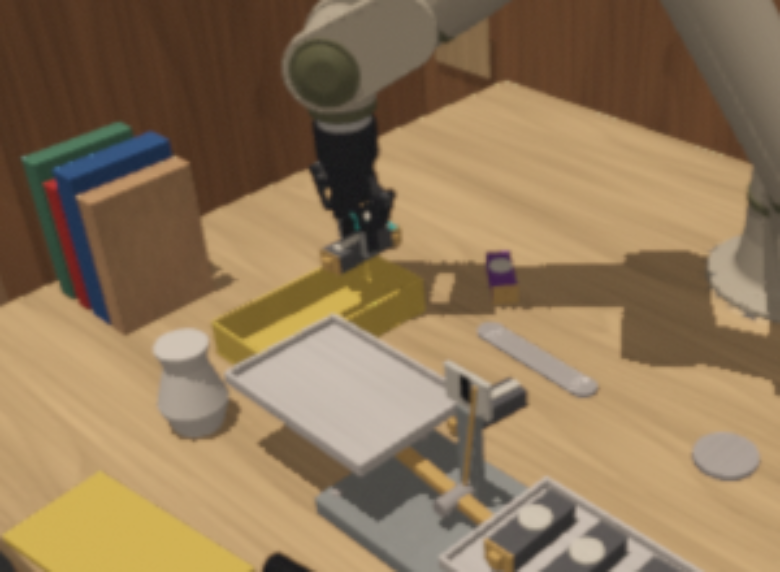

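View pics/top11a.png

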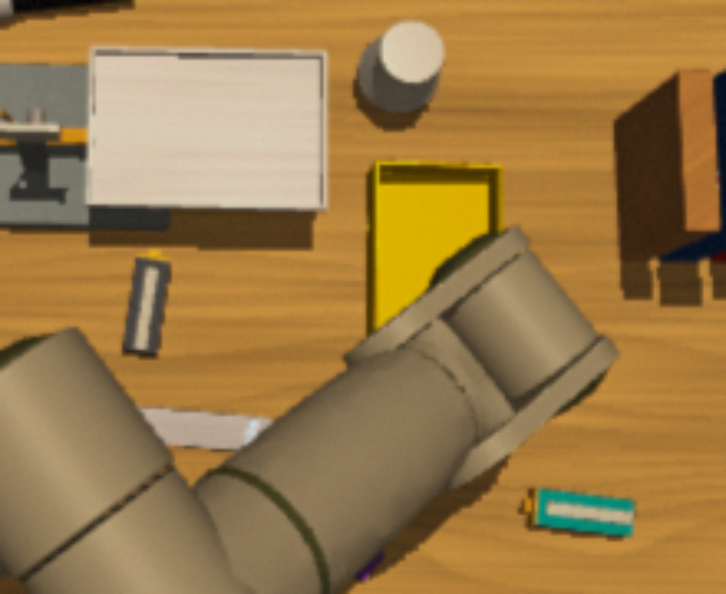

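Request:
apply_moves([
  [-0.2,0,4.0,0],
  [-0.1,0,3.2,0],
  [0,0,1.0,0],
  [0,0,0,0],
])

```text
time_s: 21.65
eef_pos: [433.2, -373.7, 87.2]
ee_rot: [-0.001, -0.0, 1.0, 0.001]
force: [0.5, -0.4, -2.6]
grip_width: 0.387
```

Request:
apply_moves([
  [0,0,0,0],
  [0,0,0,0],
  [0,0,0,0],
  [0,0,-2,0],
  [0,0,-4,0],
  [0,0,-4,0],
  [0,0,-2,0],
], grip=4.6)

```text
time_s: 22.35
eef_pos: [433.5, -375.2, 211.0]
ee_rot: [0.002, 0.0, 1.0, -0.002]
force: [-0.3, -0.0, 0.1]
grip_width: 0.536
```

```bash
python3 - <<'E'
from h import *
plan((479,-104.5,200,81.5))
c=shot('top','top12.png');i=cv2.imread('pics/top12.png');print(locks(c)[0])
cv2.imwrite('pics/top12a.png',cv2.resize(i[170:350,300:520],None,fx=3.3,fy=3.3))
c=shot('scene','scene12.png');i=cv2.imread('pics/scene12.png')
cv2.imwrite('pics/scene12a.png',cv2.resize(i[100:320,130:430],None,fx=2.6,fy=2.6))
E
```

```text
from [ 433.5 -375.2  211. ] jaw 90.0 t 22.35
[[-0.8, 4.5, 0.2, 1.4], [-0.6, 4.5, 0.2, 1.4], [-0.5, 4.6, 0.1, 1.4], [-0.4, 4.6, 0.2, 1.4], [-0.3, 4.5, 0.1, 1.4], [-0.28, 4.58, 0.2, 1.5]]
end [ 479.  -104.5  200. ] 81.5
[(418.1, 50.9, np.float32(-57.8), 72, 11), (556.2, 1.8, np.float32(-90.0), 258, 8), (479.1, -104.5, np.float32(-8.4), 91, 33)]
```

View pics/scene12a.png

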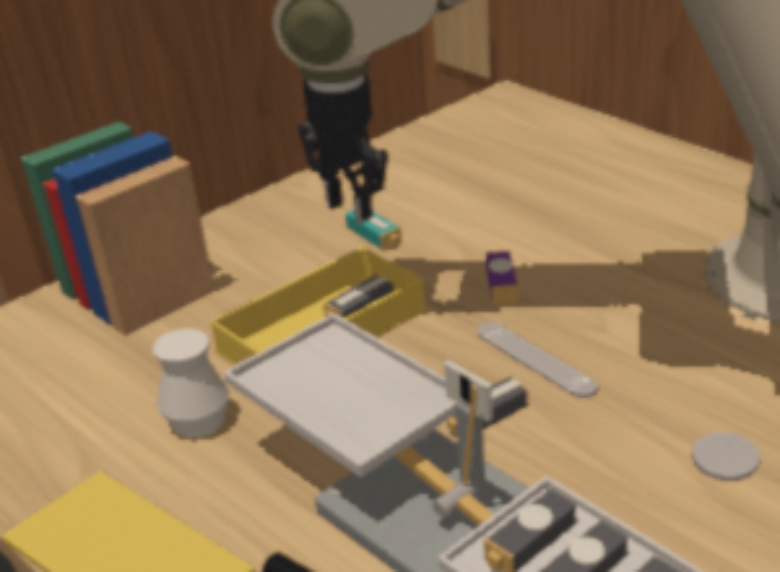

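The strip lock lies flat in the box (crop 360,298). Next the second strip lock.

Request:
apply_moves([
  [-0.8,4.5,0.2,1.4],
  [-0.6,4.5,0.2,1.4],
  [-0.5,4.6,0.1,1.4],
  [-0.4,4.6,0.2,1.4],
  [-0.3,4.5,0.1,1.4],
  [-0.3,4.6,0.2,1.5],
  [0,0,0,0],
  [0,0,0,0],
], grip=5.4)

```text
time_s: 23.25
eef_pos: [478.6, -103.0, 196.4]
ee_rot: [-0.0, 0.073, 0.997, 0.0]
force: [-0.2, -0.5, -0.2]
grip_width: 0.634
```

Request:
apply_moves([
  [0,0,4.0,0],
  [0,0,4.0,0],
  [0,0,3.0,0],
  [0,0,0.8,0],
  [0,0,0,0],
])

```text
time_s: 23.75
eef_pos: [478.4, -104.5, 78.4]
ee_rot: [-0.001, 0.075, 0.997, 0.0]
force: [0.8, -0.2, 0.7]
grip_width: 0.632
```

```bash
python3 - <<'E'
from h import *
plan((479,-104.5,80,81.5))
E
```

```text
from [ 478.4 -104.5   78.4] jaw 81.4 t 23.75
[[-0.06, 0.01, -0.17, -0.1]]
end [ 479.  -104.5   80. ] 81.5
```

Request:
apply_moves([
  [0,0,-0.2,0],
  [0,0,0,0],
  [0,0,0,0],
  [0,0,0,0],
  [0,0,0,0],
], grip=2.8)

```text
time_s: 24.25
eef_pos: [479.5, -104.3, 82.9]
ee_rot: [0.002, 0.074, 0.997, -0.001]
force: [-1.9, -0.5, 7.4]
grip_width: 0.385
```

Request:
apply_moves([
  [0,0,-1,0],
  [0,0,-3,0],
  [0,0,-4,0],
  [0,0,-4,0],
  [0,0,0,0],
  [0,0,0,0],
])

```text
time_s: 24.85
eef_pos: [478.5, -103.6, 201.7]
ee_rot: [0.001, 0.074, 0.997, -0.0]
force: [-0.6, 0.4, -4.9]
grip_width: 0.384
```

```bash
python3 - <<'E'
from h import *
plan((470,-300,195,90),(543,-375,195,90))
E
```

```text
from [ 478.5 -103.6  201.7] jaw 81.5 t 24.85
[[-0.4, -3.9, 0.1, -1.7], [-0.3, -3.9, 0.1, -1.7], [-0.2, -3.9, 0.2, -1.7], [-0.1, -4.0, 0.1, -1.7], [0.1, -3.92, 0.18, -1.7], [-2.4, -2.5, 0.0, 0.0], [-2.4, -2.5, 0.0, 0.0], [-2.5, -2.5, 0.01, 0.0]]
end [ 543. -375.  195.] 90.0
```

Request:
apply_moves([
  [-0.4,-3.9,0.1,-1.7],
  [-0.3,-3.9,0.1,-1.7],
  [-0.2,-3.9,0.2,-1.7],
  [-0.1,-4.0,0.1,-1.7],
  [0.1,-3.9,0.2,-1.7],
  [-2.4,-2.5,0.0,0.0],
  [-2.4,-2.5,0.0,0.0],
  [-2.5,-2.5,0,0.0],
])

```text
time_s: 25.65
eef_pos: [543.3, -375.7, 191.8]
ee_rot: [-0.001, 0.0, 1.0, 0.001]
force: [1.3, -0.4, -4.2]
grip_width: 0.381
```

Request:
apply_moves([
  [0,0,0,0],
  [0,0,0,0],
  [0,0,4.0,0],
  [0,0,4.0,0],
  [0,0,0,0],
])

```text
time_s: 26.15
eef_pos: [540.7, -372.2, 107.8]
ee_rot: [-0.005, 0.0, 1.0, 0.005]
force: [-0.7, 1.1, -4.4]
grip_width: 0.389
```

```bash
python3 - <<'E'
from h import *
plan((543,-375,90,90))
c=shot('scene','scene13.png');i=cv2.imread('pics/scene13.png')
cv2.imwrite('pics/scene13a.png',cv2.resize(i[100:320,130:430],None,fx=2.6,fy=2.6))
E
```

```text
from [ 540.7 -372.2  107.8] jaw 90.0 t 26.15
[[-0.25, -0.3, 1.77, 0.0]]
end [ 543. -375.   90.] 90.0
```

View pics/scene13a.png

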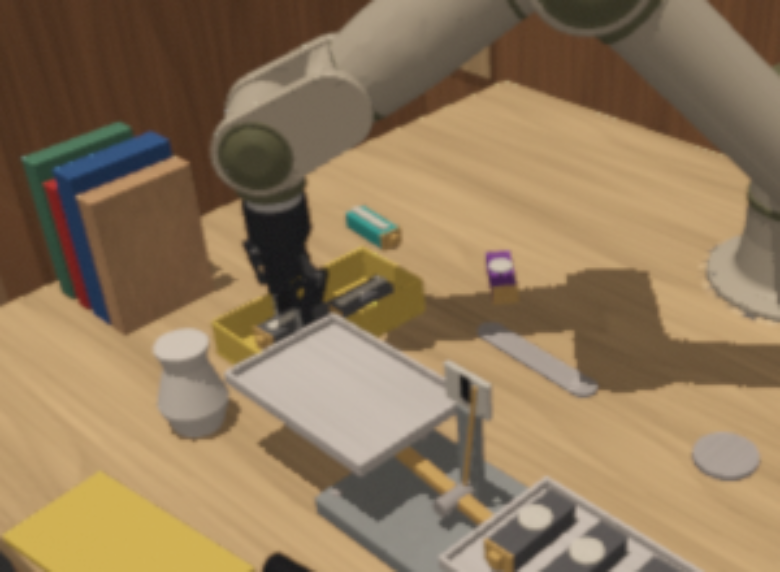

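Request:
apply_moves([
  [0,0,1.0,0],
  [0,0,0.8,0],
  [0,0,0,0],
  [0,0,0,0],
])

```text
time_s: 26.6
eef_pos: [543.4, -375.0, 96.6]
ee_rot: [0.0, 0.0, 1.0, -0.0]
force: [-0.8, -0.4, -3.5]
grip_width: 0.384
```

Request:
apply_moves([
  [0,0,0,0],
  [0,0,0,0],
  [0,0,0,0],
  [0,0,-2,0],
  [0,0,-4,0],
  [0,0,-4,0],
  [0,0,-4,0],
], grip=4.6)

```text
time_s: 27.3
eef_pos: [543.1, -374.8, 238.0]
ee_rot: [0.0, 0.0, 1.0, -0.0]
force: [0.3, -0.8, -0.5]
grip_width: 0.538
```

```bash
python3 - <<'E'
from h import *
plan((450,-300,260,None),(450,0,260,None),(430,250,230,None),(416,378,190,0))
c=shot('top','top14.png')
c=shot('scene','scene14.png');i=cv2.imread('pics/scene14.png')
cv2.imwrite('pics/scene14a.png',cv2.resize(i[100:320,130:430],None,fx=2.6,fy=2.6))
E
```

```text
from [ 543.1 -374.8  238. ] jaw 90.0 t 27.3
[[3.1, 2.5, -0.7, 0.0], [3.1, 2.5, -0.8, 0.0], [3.11, 2.48, -0.71, 0.0], [0.0, 4.3, 0.0, 0.0], [0.0, 4.3, 0.0, 0.0], [0.0, 4.3, 0.0, 0.0], [0.0, 4.3, 0.0, 0.0], [0.0, 4.3, 0.0, 0.0]]
[[0.0, 4.3, 0.0, 0.0], [0.01, 4.2, -0.02, 0.0], [0.3, 4.2, 0.5, 0.0], [0.3, 4.2, 0.5, 0.0], [0.4, 4.2, 0.5, 0.0], [0.3, 4.1, 0.5, 0.0], [0.4, 4.2, 0.5, 0.0], [0.31, 4.1, 0.49, 0.0]]
[[0.1, 1.1, 0.3, 7.5], [0.3, 1.0, 0.3, 7.5], [0.4, 1.0, 0.3, 7.5], [0.5, 0.9, 0.3, 7.5], [0.6, 0.9, 0.3, 7.5], [0.7, 0.8, 0.4, 7.5], [0.8, 0.7, 0.3, 7.5], [0.9, 0.5, 0.4, 7.5]]
[[1.0, 0.4, 0.3, 7.5], [1.1, 0.3, 0.4, 7.5], [1.1, 0.2, 0.3, 7.5], [1.06, 0.0, 0.4, 7.5]]
end [416. 378. 190.] -0.0
```

View pics/scene14a.png

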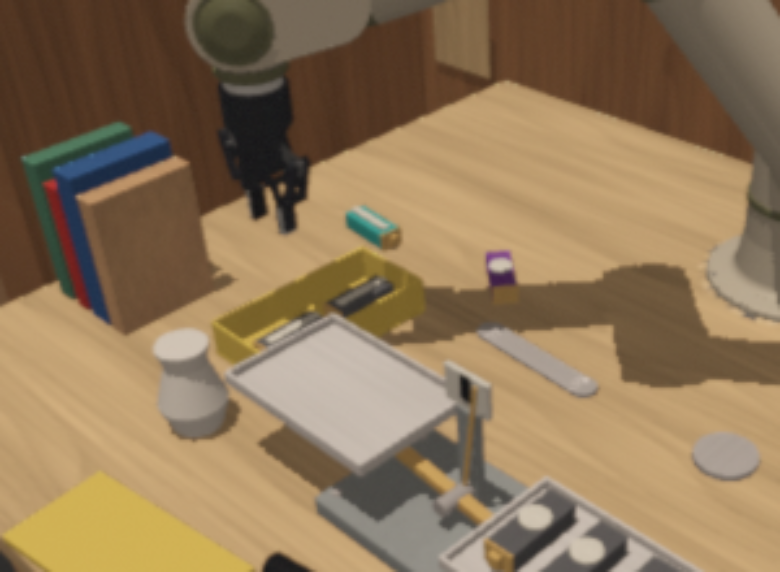

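Request:
apply_moves([
  [3.1,2.5,-0.7,0.0],
  [3.1,2.5,-0.8,0.0],
  [3.1,2.5,-0.7,0.0],
  [0.0,4.3,0.0,0.0],
  [0.0,4.3,0.0,0.0],
  [0.0,4.3,0.0,0.0],
  [0.0,4.3,0.0,0.0],
  [0.0,4.3,0.0,0.0],
], grip=6.4)

```text
time_s: 28.2
eef_pos: [449.9, -83.3, 257.9]
ee_rot: [0.0, 0.0, 1.0, -0.0]
force: [1.0, 0.4, -0.6]
grip_width: 0.751
```

Request:
apply_moves([
  [0.0,4.3,0.0,0.0],
  [0.0,4.2,0,0.0],
  [0.3,4.2,0.5,0.0],
  [0.3,4.2,0.5,0.0],
  [0.4,4.2,0.5,0.0],
  [0.3,4.1,0.5,0.0],
  [0.4,4.2,0.5,0.0],
  [0.3,4.1,0.5,0.0],
])

```text
time_s: 29.0
eef_pos: [429.8, 251.9, 227.7]
ee_rot: [0.0, 0.0, 1.0, 0.0]
force: [0.1, -1.0, 0.6]
grip_width: 0.747
```

Request:
apply_moves([
  [0.1,1.1,0.3,7.5],
  [0.3,1.0,0.3,7.5],
  [0.4,1.0,0.3,7.5],
  [0.5,0.9,0.3,7.5],
  [0.6,0.9,0.3,7.5],
  [0.7,0.8,0.4,7.5],
  [0.8,0.7,0.3,7.5],
  [0.9,0.5,0.4,7.5],
])

```text
time_s: 29.8
eef_pos: [421.6, 335.0, 201.7]
ee_rot: [0.0, 0.502, 0.865, 0.0]
force: [0.3, 0.1, 1.5]
grip_width: 0.749
```

Request:
apply_moves([
  [1.0,0.4,0.3,7.5],
  [1.1,0.3,0.4,7.5],
  [1.1,0.2,0.3,7.5],
  [1.1,0.0,0.4,7.5],
  [0,0,0,0],
  [0,0,0,0],
])

```text
time_s: 30.4
eef_pos: [416.3, 378.3, 187.8]
ee_rot: [0.0, 0.706, 0.708, -0.0]
force: [0.1, -0.6, 0.2]
grip_width: 0.751
```

```bash
python3 - <<'E'
from h import *
plan((416,378,83,0))
c=shot('top','top15.png')
c=shot('scene','scene15.png');i=cv2.imread('pics/scene15.png')
cv2.imwrite('pics/scene15a.png',cv2.resize(i[180:400,270:570],None,fx=2.6,fy=2.6))
E
```

```text
from [416.3 378.3 187.8] jaw 0.2 t 30.4
[[0.0, 0.0, 3.5, 0.1], [0.0, 0.0, 3.5, 0.1], [-0.03, -0.03, 3.48, 0.0]]
end [416. 378.  83.] 0.0
```

View pics/scene15a.png

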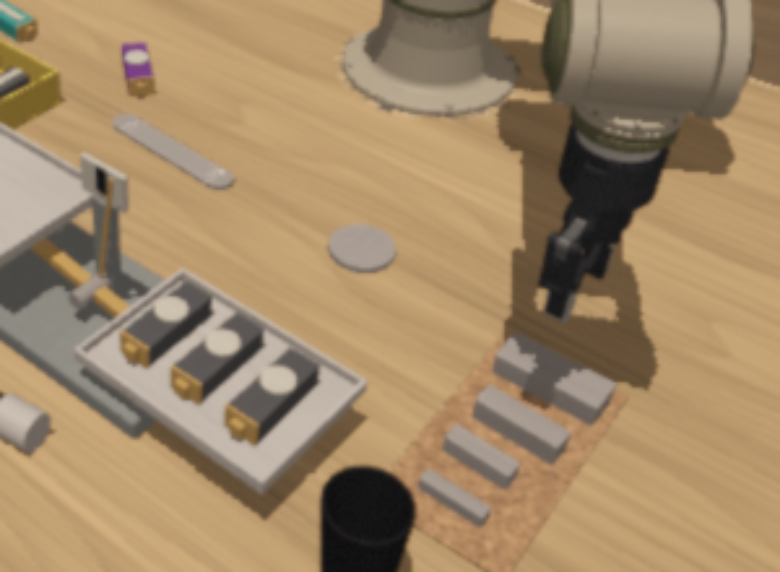

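View pics/top15.png

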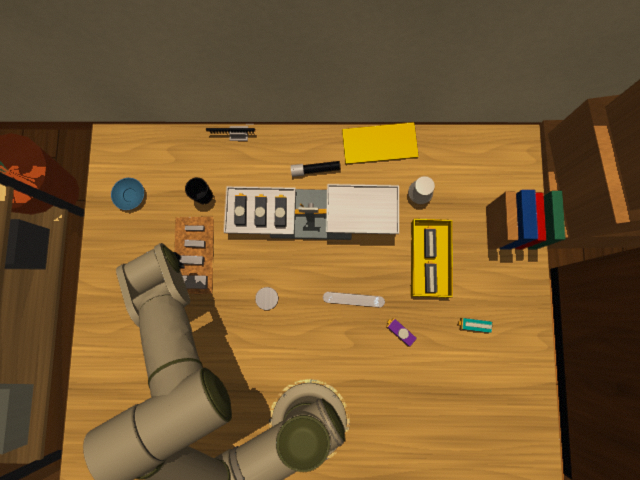

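Request:
apply_moves([
  [0.0,0.0,3.5,0.1],
  [0.0,0.0,3.5,0.1],
  [0,0,2.5,0],
  [0,0,0.9,0],
  [0,0,0,0],
])

```text
time_s: 31.0
eef_pos: [416.3, 378.2, 83.5]
ee_rot: [-0.0, 0.708, 0.706, -0.001]
force: [0.4, 1.0, 0.2]
grip_width: 0.75
```

Request:
apply_moves([
  [0,0,0,0],
  [0,0,0,0],
  [0,0,0,0],
  [0,0,0,0],
  [0,0,0,0],
], grip=3.4, force=60)

```text
time_s: 31.5
eef_pos: [416.8, 378.9, 85.7]
ee_rot: [0.0, 0.708, 0.706, 0.001]
force: [-2.2, -1.5, 6.5]
grip_width: 0.45
```

Request:
apply_moves([
  [0,0,-1,0],
  [0,0,-3,0],
  [0,0,-4,0],
  [0,0,-4,0],
  [0,0,-2,0],
  [0,0,0,0],
  [0,0,0,0],
])

```text
time_s: 32.2
eef_pos: [415.8, 378.2, 223.0]
ee_rot: [-0.0, 0.708, 0.706, -0.001]
force: [-0.3, 0.9, -8.1]
grip_width: 0.456
```

```bash
python3 - <<'E'
from h import *
F=[]
for i in range(4):
    c=shot('top','top16.png'); F.append(readout.sense()['force'][2])
print(np.mean(F).round(2))
plan((440,100,240,0),(450,-205,240,0),(604,-205,230,0))
E
```

```text
-7.92
from [415.9 378.3 222.3] jaw -0.2 t 32.4
[[-4.6, 0.4, -0.3, 0.0], [-4.6, 0.4, -0.3, 0.0], [-4.7, 0.4, -0.3, -0.1], [-4.6, 0.4, -0.3, 0.0], [-4.7, 0.4, -0.3, -0.1], [-4.62, 0.47, -0.23, 0.0], [-4.4, 0.1, 0.0, 0.0], [-4.4, 0.2, 0.0, 0.0]]
[[-4.3, 0.1, 0.0, 0.0], [-4.4, 0.2, 0.0, 0.0], [-4.3, 0.1, 0.0, 0.0], [-4.4, 0.2, 0.0, 0.0], [-4.3, 0.11, 0.05, 0.0], [0.0, 3.9, 0.2, 0.0], [0.0, 3.8, 0.3, 0.0], [0.0, 3.9, 0.2, 0.0]]
[[0.0, 3.81, 0.26, 0.0]]
end [ 604. -205.  230.] -0.0
```

Request:
apply_moves([
  [-4.6,0.4,-0.3,0.0],
  [-4.6,0.4,-0.3,0.0],
  [-4.7,0.4,-0.3,-0.1],
  [-4.6,0.4,-0.3,0.0],
  [-4.7,0.4,-0.3,-0.1],
  [-4.6,0.5,-0.2,0.0],
  [-4.4,0.1,0.0,0.0],
  [-4.4,0.2,0.0,0.0],
])

```text
time_s: 33.2
eef_pos: [443.2, 10.7, 240.5]
ee_rot: [-0.0, 0.707, 0.707, -0.0]
force: [1.4, 0.6, -8.6]
grip_width: 0.451
```

Request:
apply_moves([
  [-4.3,0.1,0.0,0.0],
  [-4.4,0.2,0.0,0.0],
  [-4.3,0.1,0.0,0.0],
  [-4.4,0.2,0.0,0.0],
  [-4.3,0.1,0.0,0.0],
  [0.0,3.9,0.2,0.0],
  [0.0,3.8,0.3,0.0],
  [0.0,3.9,0.2,0.0],
])

```text
time_s: 34.0
eef_pos: [567.5, -204.9, 232.6]
ee_rot: [-0.001, 0.708, 0.707, -0.0]
force: [0.1, -1.1, -7.3]
grip_width: 0.454
```

```bash
python3 - <<'E'
from h import *
plan((609,-208,225,0))
E
```

```text
from [ 567.5 -204.9  232.6] jaw -0.1 t 34.0
[[-0.3, 4.15, 0.76, -0.1]]
end [ 609. -208.  225.] 0.0
```

Request:
apply_moves([
  [-0.3,4.1,0.7,-0.1],
  [0,0,0,0],
  [0,0,0,0],
])

```text
time_s: 34.3
eef_pos: [607.5, -207.3, 224.7]
ee_rot: [-0.002, 0.706, 0.708, -0.001]
force: [-0.5, 0.4, -7.8]
grip_width: 0.452
```

```bash
python3 - <<'E'
from h import *
plan((609,-208,187,0))
c=shot('scene','scene17.png');i=cv2.imread('pics/scene17.png')
cv2.imwrite('pics/scene17a.png',cv2.resize(i[150:370,150:450],None,fx=2.6,fy=2.6))
E
```

```text
from [ 607.5 -207.3  224.7] jaw 0.1 t 34.3
[[-0.08, 0.16, 3.77, 0.1]]
end [ 609. -208.  187.] 0.0
```

View pics/scene17a.png

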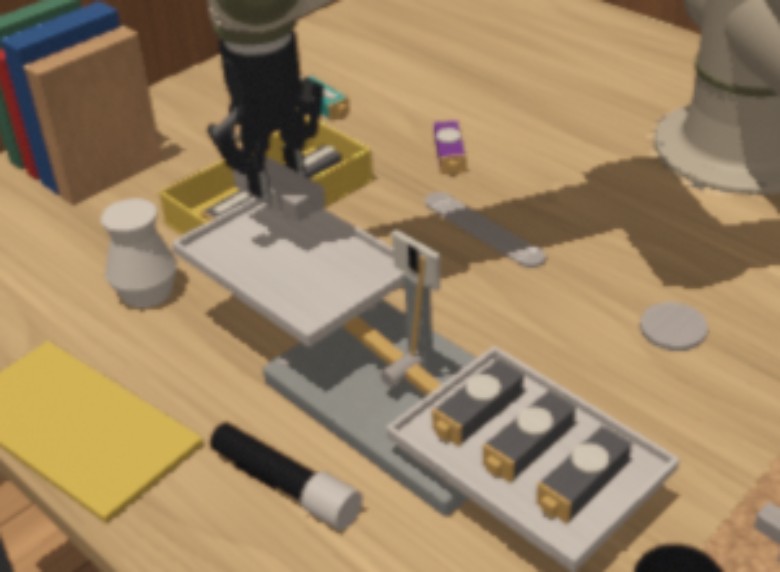

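Request:
apply_moves([
  [-0.1,0.2,2.0,0],
  [0,0,1.5,0],
  [0,0,0.6,0],
  [0,0,0,0],
])

```text
time_s: 34.75
eef_pos: [608.9, -208.5, 185.7]
ee_rot: [-0.001, 0.707, 0.707, -0.0]
force: [-0.5, 0.2, -6.2]
grip_width: 0.448
```

Request:
apply_moves([
  [0,0,0,0],
  [0,0,0,0],
  [0,0,0,0],
  [0,0,-2,0],
  [0,0,-4,0],
  [0,0,-2,0],
], grip=4.7)

```text
time_s: 35.35
eef_pos: [610.1, -208.8, 270.2]
ee_rot: [0.003, 0.707, 0.708, 0.001]
force: [0.4, -0.6, 0.7]
grip_width: 0.55
```

```bash
python3 - <<'E'
from h import *
plan((450,-205,250,0),(450,100,240,0),(486,381,150,-2))
E
```

```text
from [ 610.1 -208.8  270.2] jaw 0.1 t 35.35
[[0.1, -4.0, 0.5, 0.0], [0.1, -4.0, 0.5, 0.0], [0.1, -4.0, 0.5, 0.0], [0.11, -4.02, 0.44, 0.1], [4.4, 0.0, 0.1, 0.0], [4.4, 0.0, 0.1, 0.0], [4.3, 0.0, 0.1, 0.0], [4.4, 0.0, 0.2, 0.0]]
[[4.3, 0.0, 0.1, 0.0], [4.4, 0.0, 0.2, 0.0], [4.31, -0.01, 0.11, 0.0], [4.0, 0.5, 1.3, 0.3], [4.0, 0.5, 1.3, 0.3], [4.0, 0.5, 1.3, 0.3], [4.0, 0.4, 1.3, 0.3], [4.1, 0.4, 1.2, 0.3]]
[[4.0, 0.4, 1.3, 0.2], [4.07, 0.42, 1.24, 0.3]]
end [486. 381. 150.] -2.0
```

```bash
python3 - <<'E'
from h import *
plan((450,-205,250,0),(450,100,240,0),(538,371,170,-2))
c=shot('scene','scene18.png');i=cv2.imread('pics/scene18.png')
cv2.imwrite('pics/scene18a.png',cv2.resize(i[150:370,150:450],None,fx=2.6,fy=2.6))
E
```

```text
from [ 610.1 -208.8  270.2] jaw 0.1 t 35.35
[[0.1, -4.0, 0.5, 0.0], [0.1, -4.0, 0.5, 0.0], [0.1, -4.0, 0.5, 0.0], [0.11, -4.02, 0.44, 0.1], [4.4, 0.0, 0.1, 0.0], [4.4, 0.0, 0.1, 0.0], [4.3, 0.0, 0.1, 0.0], [4.4, 0.0, 0.2, 0.0]]
[[4.3, 0.0, 0.1, 0.0], [4.4, 0.0, 0.2, 0.0], [4.31, -0.01, 0.11, 0.0], [3.9, 1.3, 1.0, 0.3], [3.9, 1.2, 1.0, 0.3], [3.9, 1.2, 1.0, 0.3], [3.9, 1.2, 1.0, 0.3], [3.9, 1.2, 1.0, 0.3]]
[[3.9, 1.1, 1.0, 0.2], [3.85, 1.14, 0.97, 0.3]]
end [538. 371. 170.] -2.0
```

View pics/scene18a.png

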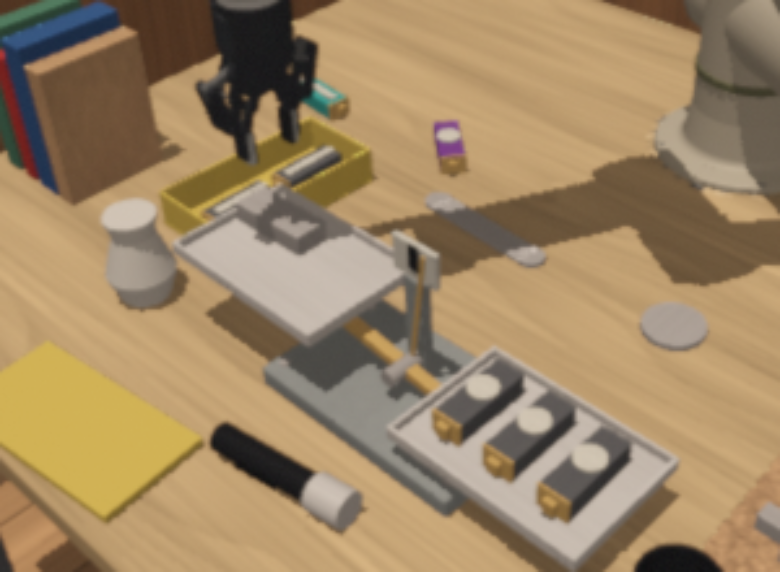

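Request:
apply_moves([
  [0.1,-4.0,0.5,0.0],
  [0.1,-4.0,0.5,0.0],
  [0.1,-4.0,0.5,0.0],
  [0.1,-4.0,0.4,0.1],
  [4.4,0.0,0.1,0.0],
  [4.4,0.0,0.1,0.0],
  [4.3,0.0,0.1,0.0],
  [4.4,0.0,0.2,0.0],
])

```text
time_s: 36.2
eef_pos: [449.4, -28.4, 242.6]
ee_rot: [0.001, 0.707, 0.707, 0.0]
force: [0.0, -0.8, -0.2]
grip_width: 0.554
```

Request:
apply_moves([
  [4.3,0.0,0.1,0.0],
  [4.4,0.0,0.2,0.0],
  [4.3,0,0.1,0.0],
  [3.9,1.3,1.0,0.3],
  [3.9,1.2,1.0,0.3],
  [3.9,1.2,1.0,0.3],
  [3.9,1.2,1.0,0.3],
  [3.9,1.2,1.0,0.3],
])

```text
time_s: 37.0
eef_pos: [513.1, 296.4, 188.0]
ee_rot: [0.0, 0.716, 0.698, 0.001]
force: [1.1, -0.6, 0.3]
grip_width: 0.546
```

Request:
apply_moves([
  [3.9,1.1,1.0,0.2],
  [3.9,1.1,1.0,0.3],
  [0,0,0,0],
  [0,0,0,0],
])

```text
time_s: 37.4
eef_pos: [536.7, 372.2, 167.6]
ee_rot: [0.0, 0.719, 0.695, -0.0]
force: [0.0, 0.2, 0.8]
grip_width: 0.548
```

```bash
python3 - <<'E'
from h import *
plan((538,371,84,-2))
c=shot('top','top19.png')
i=cv2.imread('pics/top19.png')
cv2.imwrite('pics/top19a.png',cv2.resize(i[170:350,150:370],None,fx=3.3,fy=3.3))
c=shot('scene','scene19.png');i=cv2.imread('pics/scene19.png')
cv2.imwrite('pics/scene19a.png',cv2.resize(i[180:400,270:570],None,fx=2.6,fy=2.6))
E
```

```text
from [536.7 372.2 167.6] jaw -1.9 t 37.4
[[-0.1, 0.1, 4.2, 0.0], [-0.01, 0.03, 4.16, 0.1]]
end [538. 371.  84.] -2.0
```

View pics/scene19a.png

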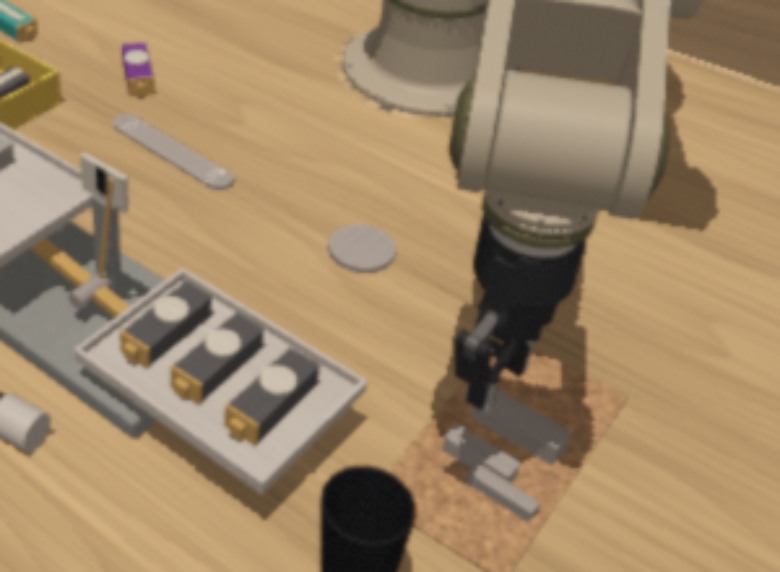

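View pics/top19a.png

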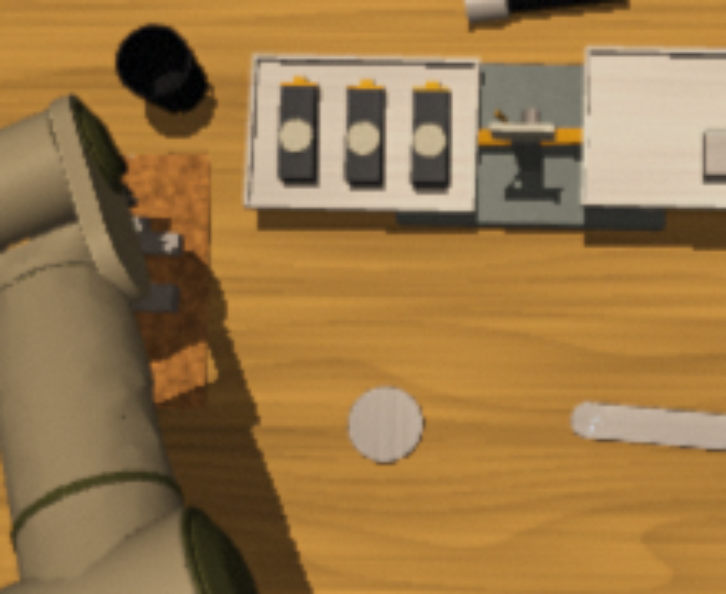

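Request:
apply_moves([
  [0,-3.0,-4,0],
  [-2,-4.0,-2,0],
  [-4,-3,-1,0],
  [-4.5,0,0,0],
  [-4.5,0,0,0],
  [-4.5,0,0,0],
  [0,0,0,0],
])

```text
time_s: 38.2
eef_pos: [430.4, 176.9, 238.7]
ee_rot: [0.001, 0.721, 0.692, 0.0]
force: [0.5, 0.3, -0.5]
grip_width: 0.555
```

```bash
python3 - <<'E'
from h import *
c=shot('top','top20.png')
s=3;x0,x1,y0,y1=370,640,300,450
for z in(19,24,29):
  R=rect(c,x0,x1,y0,y1,z,s);g=R.astype(int);m=((g.max(2)-g.min(2)<45)&(g.max(2)>95)).astype(np.uint8)
  m=cv2.morphologyEx(m,cv2.MORPH_OPEN,np.ones((7,7)))
  for k in cv2.findContours(m,0,1)[0]:
    if cv2.contourArea(k)<1500:continue
    (u,v),(w,h),a=cv2.minAreaRect(k); print(z,x1-v/s,y1-u/s,w/s,h/s,a)
  if z==24:cv2.imwrite('pics/r20.png',cv2.resize(np.hstack([R[:,:,::-1],cv2.merge([m*255]*3)]),(660,594)))
E
```

```text
19 486.838368733724 395.07725016276044 57.69061279296875 24.485265096028645 1.5343414545059204
19 546.5250345865885 387.2923278808594 94.5944315592448 35.08258056640625 6.689315319061279
24 486.18085734049475 393.585932413737 57.3573964436849 24.476338704427082 1.53434157371521
24 545.6817525227865 385.8109436035156 94.10313924153645 35.20714823404948 6.379247188568115
29 485.52043660481775 391.92287190755206 57.36643981933594 24.45953623453776 1.5481575727462769
29 544.8863627115885 384.4898681640625 93.45628865559895 34.89239247639974 6.418786525726318
```

View pics/r20.png

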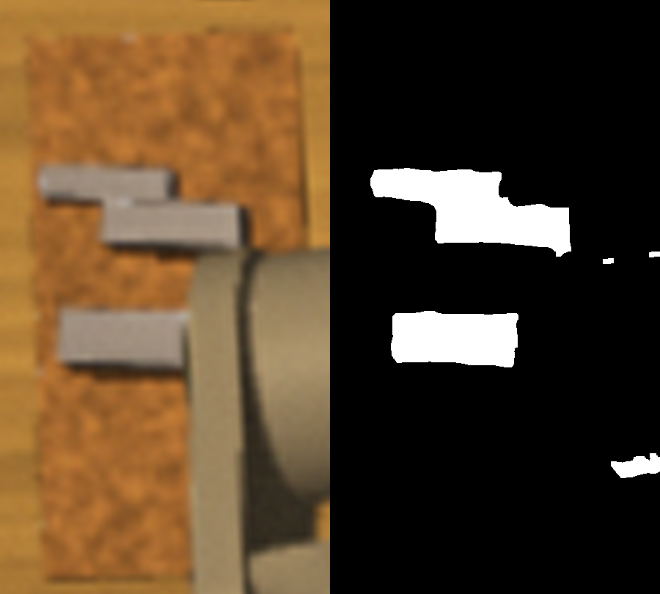

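```bash
python3 - <<'E'
from h import *
plan((480,300,210,-2),(537.5,353,170,-2))
E
```

```text
from [430.6 178.8 238.7] jaw -2.3 t 38.25
[[4.1, 1.5, 1.0, -0.1], [4.1, 1.5, 0.9, -0.1], [4.1, 1.46, 0.98, -0.1], [2.8, 2.8, 2.0, 0.0], [2.7, 2.76, 2.01, 0.0]]
end [537.5 353.  170. ] -2.0
```

Request:
apply_moves([
  [4.1,1.5,1.0,-0.1],
  [4.1,1.5,0.9,-0.1],
  [4.1,1.5,1.0,-0.1],
  [2.8,2.8,2.0,0.0],
  [2.7,2.8,2.0,0.0],
  [0,0,0,0],
  [0,0,0,0],
], grip=4.0)

```text
time_s: 38.95
eef_pos: [537.0, 356.5, 168.1]
ee_rot: [-0.0, 0.717, 0.697, -0.001]
force: [-0.0, 0.3, -0.4]
grip_width: 0.474
```

```bash
python3 - <<'E'
from h import *
plan((537.5,353,82,-2))
E
```

```text
from [537.  356.5 168.1] jaw -1.7 t 38.95
[[-0.2, 0.0, 4.3, 0.2], [-0.14, 0.07, 4.31, 0.1]]
end [537.5 353.   82. ] -2.0
```

Request:
apply_moves([
  [-0.3,0.1,3.0,0.2],
  [0,0,3.0,0],
  [0,0,2.0,0],
  [0,0,0.6,0],
  [0,0,0,0],
  [0,0,0,0],
])

```text
time_s: 39.55
eef_pos: [538.8, 353.1, 84.8]
ee_rot: [0.001, 0.719, 0.695, 0.001]
force: [0.1, -0.1, -0.1]
grip_width: 0.47
```

```bash
python3 - <<'E'
from h import *
plan((537.5,353,82,-2))
c=shot('scene','scene21.png');i=cv2.imread('pics/scene21.png')
cv2.imwrite('pics/scene21a.png',cv2.resize(i[260:400,390:540],None,fx=4.2,fy=4.2))
E
```

```text
from [538.8 353.1  84.8] jaw -1.9 t 39.55
[[-0.02, -0.13, 0.28, 0.1]]
end [537.5 353.   82. ] -2.0
```

View pics/scene21a.png

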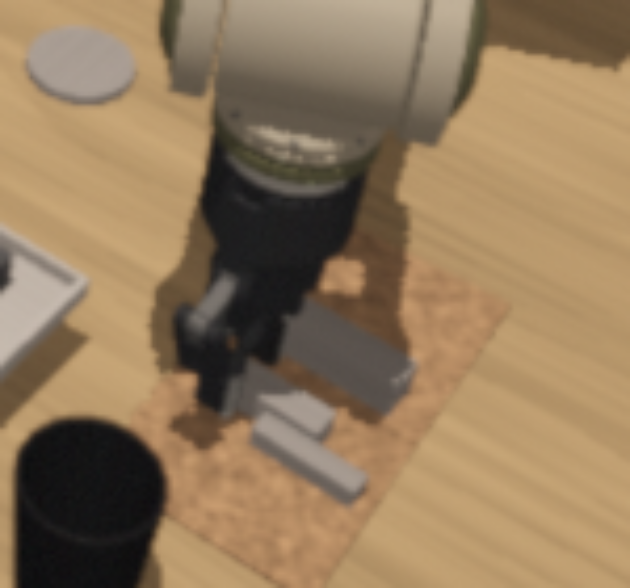

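Request:
apply_moves([
  [0,-0.1,0.3,0],
  [0,0,0,0],
  [0,0,0,0],
])

```text
time_s: 39.9
eef_pos: [537.3, 353.0, 79.9]
ee_rot: [0.0, 0.719, 0.695, 0.0]
force: [0.5, 0.5, 0.4]
grip_width: 0.469
```

Request:
apply_moves([
  [0,0,0,0],
  [0,0,0,0],
  [0,0,0,0],
  [0,0,0,0],
  [0,0,0,0],
], grip=1.4)

```text
time_s: 40.4
eef_pos: [537.5, 353.1, 80.1]
ee_rot: [0.0, 0.719, 0.695, 0.0]
force: [-0.2, -0.2, 4.3]
grip_width: 0.219
```

Request:
apply_moves([
  [0,0,-1,0],
  [0,0,-3,0],
  [0,0,-4,0],
  [0,0,-4,0],
  [0,0,-2,0],
  [0,0,0,0],
  [0,0,0,0],
])

```text
time_s: 41.1
eef_pos: [536.8, 352.9, 218.5]
ee_rot: [-0.0, 0.719, 0.695, -0.001]
force: [0.6, 0.2, -2.4]
grip_width: 0.215
```

```bash
python3 - <<'E'
from h import *
plan((460,100,240,0),(460,-125,240,0),(632,-125,225,0))
c=shot('scene','scene22.png');i=cv2.imread('pics/scene22.png')
cv2.imwrite('pics/scene22a.png',cv2.resize(i[220:400,350:540],None,fx=3.2,fy=3.2))
E
```

```text
from [536.8 352.9 218.5] jaw -1.9 t 41.1
[[-4.3, -1.1, -0.4, -0.3], [-4.2, -1.2, -0.3, -0.3], [-4.2, -1.2, -0.4, -0.3], [-4.3, -1.2, -0.3, -0.3], [-4.2, -1.2, -0.4, -0.4], [-4.23, -1.28, -0.31, -0.3], [-4.5, 0.0, 0.0, 0.0], [-4.5, 0.0, 0.0, 0.0]]
[[-4.5, 0.0, 0.0, 0.0], [-4.5, 0.0, 0.0, 0.0], [-4.5, 0.0, 0.01, 0.0], [0.0, 4.3, 0.4, 0.0], [0.0, 4.3, 0.4, 0.0], [0.0, 4.3, 0.3, 0.0], [0.0, 4.31, 0.37, 0.0]]
end [ 632. -125.  225.] -0.0
```

View pics/scene22a.png

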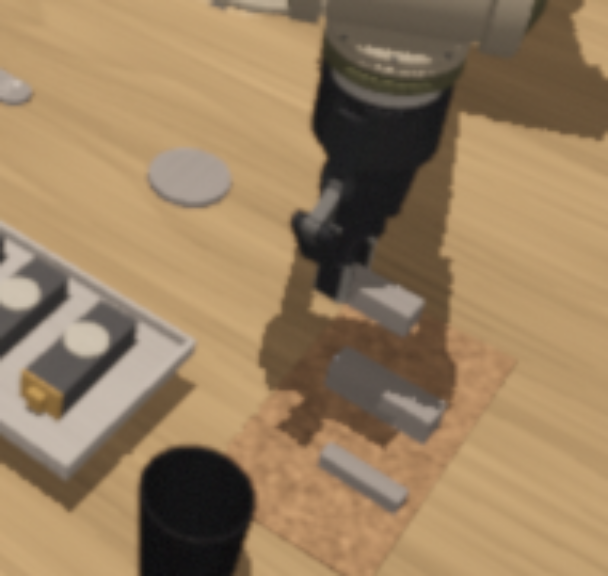

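Request:
apply_moves([
  [-4.3,-1.1,-0.4,-0.3],
  [-4.2,-1.2,-0.3,-0.3],
  [-4.2,-1.2,-0.4,-0.3],
  [-4.3,-1.2,-0.3,-0.3],
  [-4.2,-1.2,-0.4,-0.4],
  [-4.2,-1.3,-0.3,-0.3],
  [-4.5,0.0,0.0,0.0],
  [-4.5,0.0,0.0,0.0],
])

```text
time_s: 41.95
eef_pos: [459.2, 9.1, 239.4]
ee_rot: [-0.001, 0.707, 0.707, -0.001]
force: [1.0, 0.2, -1.3]
grip_width: 0.213
```

Request:
apply_moves([
  [-4.5,0.0,0.0,0.0],
  [-4.5,0.0,0.0,0.0],
  [-4.2,0.0,0,0.0],
  [0.0,4.3,0.4,0.0],
  [0.0,4.3,0.4,0.0],
  [0.0,4.3,0.3,0.0],
  [0,1.3,0.4,0],
  [0,0,0,0],
])

```text
time_s: 42.75
eef_pos: [602.6, -121.1, 222.4]
ee_rot: [-0.002, 0.707, 0.707, -0.001]
force: [0.1, -0.1, -2.3]
grip_width: 0.214
```

```bash
python3 - <<'E'
from h import *
plan((602,-120,180,0))
c=shot('scene','scene23.png');i=cv2.imread('pics/scene23.png')
cv2.imwrite('pics/scene23a.png',cv2.resize(i[150:370,150:450],None,fx=2.6,fy=2.6))
E
```

```text
from [ 602.6 -121.1  222.4] jaw 0.0 t 42.75
[[0.11, -0.04, 4.24, 0.0]]
end [ 602. -120.  180.] 0.0
```

View pics/scene23a.png

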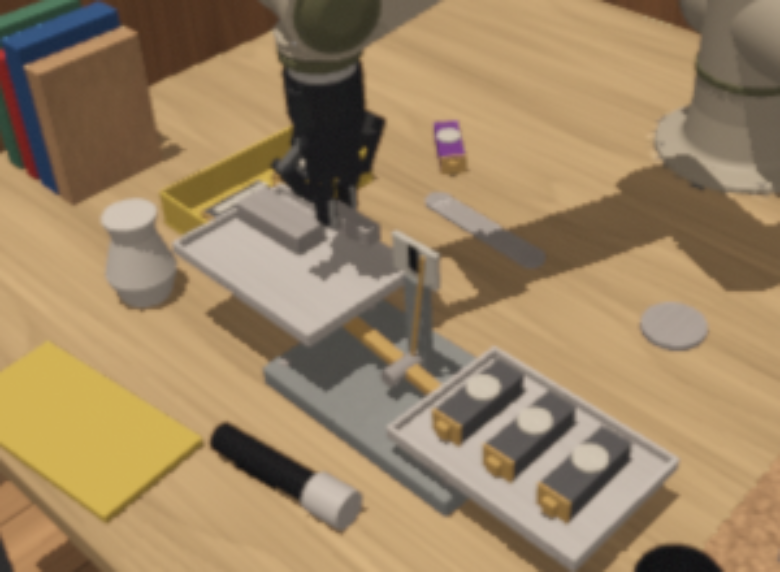

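Request:
apply_moves([
  [0.1,0,2.2,0],
  [0,0,1.5,0],
  [0,0,0.6,0],
  [0,0,0,0],
])

```text
time_s: 43.2
eef_pos: [601.4, -120.5, 182.1]
ee_rot: [-0.001, 0.707, 0.707, -0.0]
force: [0.2, -0.1, -0.9]
grip_width: 0.215
```

Request:
apply_moves([
  [0,0,0,0],
  [0,0,0,0],
  [0,0,0,0],
  [0,0,-2,0],
  [0,0,-4,0],
  [0,0,-2,0],
], grip=2.9)

```text
time_s: 43.8
eef_pos: [602.7, -120.7, 266.4]
ee_rot: [0.002, 0.707, 0.707, 0.001]
force: [0.2, 0.6, 0.3]
grip_width: 0.338
```

```bash
python3 - <<'E'
from h import *
plan((460,-80,245,0),(460,100,240,0),(500,300,210,0),(560,410,170,0))
E
```

```text
from [ 602.7 -120.7  266.4] jaw -0.0 t 43.8
[[1.0, -3.6, 0.5, 0.0], [1.0, -3.6, 0.5, 0.0], [1.0, -3.5, 0.5, 0.0], [1.07, -3.58, 0.57, 0.0], [4.5, 0.0, 0.1, 0.0], [4.5, 0.0, 0.1, 0.0], [4.5, 0.0, 0.1, 0.0], [4.5, 0.0, 0.17, 0.0]]
[[4.0, 0.8, 0.6, 0.0], [4.0, 0.8, 0.6, 0.0], [4.0, 0.8, 0.6, 0.0], [4.0, 0.8, 0.6, 0.0], [4.01, 0.78, 0.58, 0.0], [3.7, 2.0, 1.3, 0.0], [3.7, 2.0, 1.4, 0.0], [3.6, 1.98, 1.31, 0.0]]
end [560. 410. 170.] -0.0
```

Request:
apply_moves([
  [1.0,-3.6,0.5,0.0],
  [1.0,-3.6,0.5,0.0],
  [1.0,-3.5,0.5,0.0],
  [1.1,-3.6,0.6,0.0],
  [4.5,0.0,0.1,0.0],
  [4.5,0.0,0.1,0.0],
  [4.5,0.0,0.1,0.0],
  [0,0,0,0],
])

```text
time_s: 44.6
eef_pos: [458.7, 59.4, 239.2]
ee_rot: [0.0, 0.705, 0.709, 0.001]
force: [0.0, -0.4, 0.0]
grip_width: 0.338
```

Request:
apply_moves([
  [0,0,0,0],
  [0,0,0,0],
  [0,0,0,0],
  [0,0,0,0],
  [0,0,0,0],
  [0,0,0,0],
  [0,0,0,0],
])

```text
time_s: 45.3
eef_pos: [459.2, 55.4, 238.7]
ee_rot: [-0.0, 0.707, 0.707, -0.0]
force: [0.1, -0.6, 0.7]
grip_width: 0.339
```

```bash
python3 - <<'E'
from h import *
c=shot('scene','scene24.png');i=cv2.imread('pics/scene24.png')
cv2.imwrite('pics/scene24a.png',cv2.resize(i[150:370,150:450],None,fx=2.6,fy=2.6))
cv2.imwrite('pics/scene24b.png',cv2.resize(i[230:330,270:350],None,fx=6,fy=6,interpolation=cv2.INTER_CUBIC))
c=shot('top','top24.png')
s=3;x0,x1,y0,y1=370,640,300,450
z=19
R=rect(c,x0,x1,y0,y1,z,s);g=R.astype(int);m=((g.max(2)-g.min(2)<45)&(g.max(2)>95)).astype(np.uint8)
m=cv2.morphologyEx(m,cv2.MORPH_OPEN,np.ones((7,7)))
for k in cv2.findContours(m,0,1)[0]:
    if cv2.contourArea(k)<1500:continue
    (u,v),(w,h),a=cv2.minAreaRect(k); print(z,x1-v/s,y1-u/s,w/s,h/s,a)
E
```

```text
19 486.8438618977865 384.6388854980469 78.42228190104167 25.490234375 2.9931321144104004
19 556.7212168375651 403.86390177408856 59.65783182779948 14.936332702636719 0.716159999370575
```

View pics/scene24a.png

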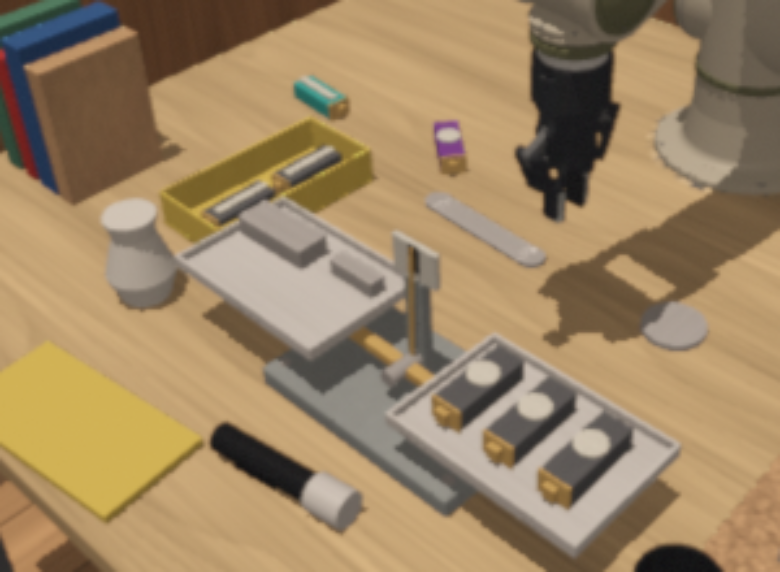

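View pics/scene24b.png

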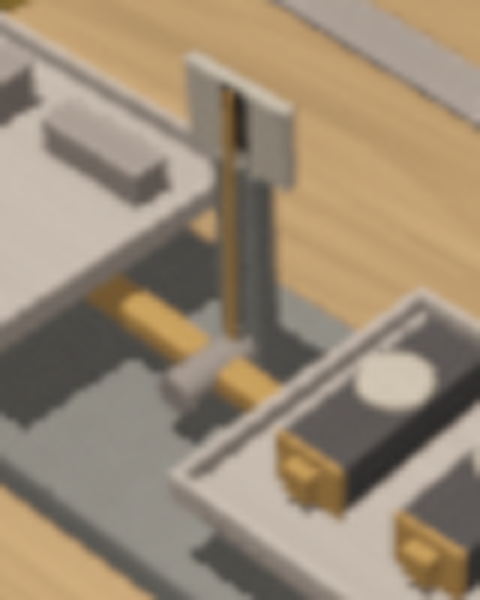

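```bash
cat >> h.py <<'E'
def tilt(imgfile):
    a=cv2.imread('pics/scene0.png');s=cv2.imread('pics/scene18.png');b=cv2.imread('pics/'+imgfile)
    out={}
    for n,(u,v) in {'R_left':(219,247),'R_front':(269,288),'L_front':(354,352),'L_left':(301,307),'L_right':(409,321)}.items():
        p=cv2.resize(a[v-9:v+10,u-9:u+10],None,fx=4,fy=4,interpolation=cv2.INTER_CUBIC)
        r=[]
        for im in (a,s,b):
            w=cv2.resize(im[v-22:v+23,u-15:u+16],None,fx=4,fy=4,interpolation=cv2.INTER_CUBIC)
            m=cv2.matchTemplate(w,p,cv2.TM_CCOEFF_NORMED); _,mx,_,l=cv2.minMaxLoc(m); r.append((l[1]/4,round(mx,2)))
        out[n]=(r,round((r[2][0]-r[0][0])/(r[1][0]-r[0][0]+1e-9),2))
    return out
E
python3 - <<'E'
from h import *
shot('scene','scene25.png')
for k,v in tilt('scene25.png').items(): print(k,v)
E
```

```text
R_left ([(13.0, 1.0), (7.25, 0.71), (11.5, 0.96)], 0.26)
R_front ([(13.0, 1.0), (6.0, 0.95), (11.25, 0.99)], 0.25)
L_front ([(13.0, 1.0), (23.25, 0.91), (16.75, 0.99)], 0.37)
L_left ([(13.0, 1.0), (20.25, 0.66), (14.75, 0.95)], 0.24)
L_right ([(13.0, 1.0), (20.25, 0.56), (15.0, 0.55)], 0.28)
```

```bash
python3 - <<'E'
from h import *
plan((500,300,215,0),(556.5,404,170,-0.7))
E
```

```text
from [459.2  55.5 238.7] jaw -0.0 t 45.45
[[4.1, 0.7, 0.4, 0.0], [4.1, 0.7, 0.4, 0.0], [4.1, 0.7, 0.4, 0.0], [4.1, 0.7, 0.4, 0.0], [4.0, 0.6, 0.4, 0.0], [4.05, 0.67, 0.37, 0.0], [3.5, 1.9, 1.5, 0.2], [3.5, 1.9, 1.5, 0.2]]
[[3.42, 1.81, 1.5, 0.3]]
end [556.5 404.  170. ] -0.7
```

Request:
apply_moves([
  [4.1,0.7,0.4,0.0],
  [4.1,0.7,0.4,0.0],
  [4.1,0.7,0.4,0.0],
  [4.1,0.7,0.4,0.0],
  [4.0,0.6,0.4,0.0],
  [4.0,0.7,0.4,0.0],
  [3.5,1.9,1.5,0.2],
  [3.5,1.9,1.5,0.2],
], grip=3.6)

```text
time_s: 46.25
eef_pos: [538.7, 371.3, 184.5]
ee_rot: [0.0, 0.709, 0.705, 0.0]
force: [-0.1, -1.3, 0.3]
grip_width: 0.424
```

Request:
apply_moves([
  [3.4,1.8,1.5,0.3],
  [0,0,0,0],
  [0,0,0,0],
])

```text
time_s: 46.55
eef_pos: [556.4, 403.5, 168.6]
ee_rot: [-0.0, 0.711, 0.703, -0.001]
force: [-0.7, -1.0, 1.0]
grip_width: 0.42
```

```bash
python3 - <<'E'
from h import *
plan((556.7,404,80,-0.7))
E
```

```text
from [556.4 403.5 168.6] jaw -0.7 t 46.55
[[0.0, 0.0, 4.4, 0.0], [0.06, 0.04, 4.46, 0.0]]
end [556.7 404.   80. ] -0.7
```

Request:
apply_moves([
  [0,0,3.5,0],
  [0,0,3.0,0],
  [0,0,1.7,0],
  [0,0,0.6,0],
  [0,0,0,0],
  [0,0,0,0],
])

```text
time_s: 47.15
eef_pos: [557.3, 403.4, 83.6]
ee_rot: [0.0, 0.712, 0.703, 0.001]
force: [1.0, -0.0, -0.2]
grip_width: 0.421
```

Request:
apply_moves([
  [0,0,0,0],
  [0,0,0,0],
  [0,0,0,0],
  [0,0,0,0],
  [0,0,0,0],
], grip=0.9)

```text
time_s: 47.65
eef_pos: [557.2, 403.6, 83.3]
ee_rot: [0.0, 0.711, 0.703, 0.001]
force: [-0.9, -0.6, 6.8]
grip_width: 0.155
```

Request:
apply_moves([
  [0,0,-1,0],
  [0,0,-3,0],
  [0,0,-4,0],
  [0,0,-4,0],
  [0,0,-3,0],
  [0,0,0,0],
  [0,0,0,0],
])

```text
time_s: 48.35
eef_pos: [556.5, 403.3, 232.1]
ee_rot: [0.0, 0.711, 0.703, 0.0]
force: [-0.3, 0.5, -1.7]
grip_width: 0.148
```

```bash
python3 - <<'E'
from h import *
plan((480,150,240,0),(460,-105,245,0),(664,-105,225,0))
c=shot('scene','scene26.png');i=cv2.imread('pics/scene26.png')
cv2.imwrite('pics/scene26a.png',cv2.resize(i[220:400,350:540],None,fx=3.2,fy=3.2))
E
```

```text
from [556.5 403.3 232.1] jaw -0.7 t 48.35
[[-4.2, -1.2, -0.1, -0.1], [-4.2, -1.2, -0.1, -0.1], [-4.2, -1.3, -0.1, -0.1], [-4.3, -1.2, -0.2, -0.1], [-4.2, -1.3, -0.1, -0.2], [-4.28, -1.26, -0.2, -0.1], [-4.3, -0.3, -0.1, 0.0], [-4.2, -0.3, -0.1, 0.0]]
[[-4.3, -0.3, -0.1, 0.0], [-4.2, -0.4, -0.1, 0.0], [-4.3, -0.3, -0.1, 0.0], [-4.2, -0.39, -0.01, 0.0], [0.0, 4.1, 0.4, 0.0], [0.0, 4.1, 0.4, 0.0], [0.0, 4.1, 0.4, 0.0], [0.0, 4.0, 0.4, 0.0]]
[[0.0, 4.1, 0.41, 0.0]]
end [ 664. -105.  225.] -0.0
```

View pics/scene26a.png

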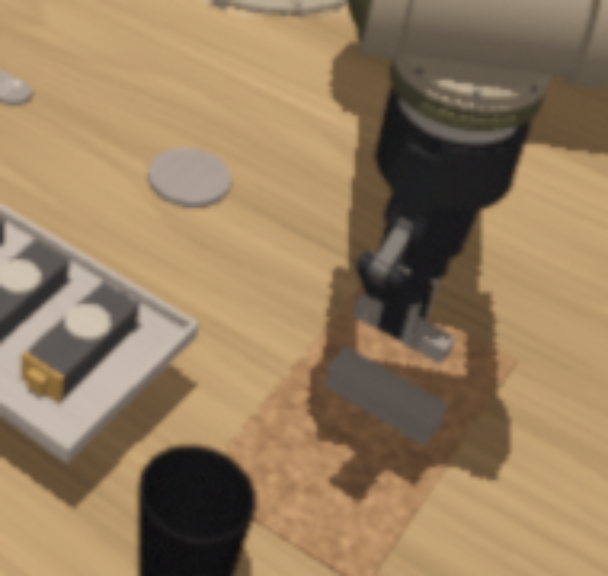

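Request:
apply_moves([
  [-4.2,-1.2,-0.1,-0.1],
  [-4.2,-1.2,-0.1,-0.1],
  [-4.2,-1.3,-0.1,-0.1],
  [-4.3,-1.2,-0.2,-0.1],
  [-4.2,-1.3,-0.1,-0.2],
  [-4.3,-1.3,-0.2,-0.1],
  [-4.3,-0.3,-0.1,0.0],
  [-4.2,-0.3,-0.1,0.0],
])

```text
time_s: 49.2
eef_pos: [472.6, 63.4, 240.7]
ee_rot: [-0.001, 0.707, 0.707, -0.001]
force: [1.1, -0.8, -1.5]
grip_width: 0.153
```

Request:
apply_moves([
  [-4.3,-0.3,-0.1,0.0],
  [-4.2,-0.4,-0.1,0.0],
  [-4.3,-0.3,-0.1,0.0],
  [-4.2,-0.4,0,0.0],
  [0.0,4.1,0.4,0.0],
  [0.0,4.1,0.4,0.0],
  [0.0,4.1,0.4,0.0],
  [0.0,4.0,0.4,0.0],
])

```text
time_s: 50.0
eef_pos: [623.7, -105.1, 226.8]
ee_rot: [-0.001, 0.707, 0.707, -0.001]
force: [1.2, -1.1, 0.1]
grip_width: 0.152
```

Request:
apply_moves([
  [0.0,4.0,0.4,0.0],
  [0,0,0,0],
  [0,0,0,0],
  [0,0,2.0,0],
])

```text
time_s: 50.4
eef_pos: [662.5, -105.4, 206.6]
ee_rot: [0.002, 0.707, 0.707, 0.001]
force: [0.7, 0.2, -0.1]
grip_width: 0.152
```

```bash
python3 - <<'E'
from h import *
plan((664,-105,164,0))
c=shot('scene','scene27.png');i=cv2.imread('pics/scene27.png')
cv2.imwrite('pics/scene27a.png',cv2.resize(i[150:370,150:450],None,fx=2.6,fy=2.6))
E
```

```text
from [ 662.5 -105.4  206.6] jaw -0.0 t 50.4
[[0.04, 0.13, 4.26, 0.0]]
end [ 664. -105.  164.] -0.0
```

View pics/scene27a.png

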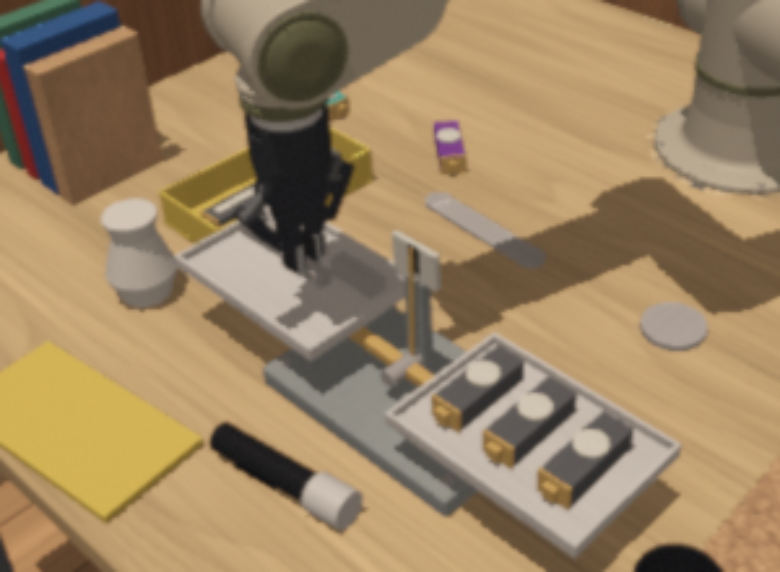

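Request:
apply_moves([
  [0,0.1,2.0,0],
  [0,0,1.5,0],
  [0,0,0.6,0],
  [0,0,0,0],
])

```text
time_s: 50.85
eef_pos: [663.1, -105.1, 163.1]
ee_rot: [-0.001, 0.707, 0.707, -0.0]
force: [0.3, -0.2, -1.1]
grip_width: 0.151
```

Request:
apply_moves([
  [0,0,0,0],
  [0,0,0,0],
  [0,0,0,0],
  [0,0,-2,0],
  [0,0,-4,0],
  [0,0,-4,0],
], grip=2.6)

```text
time_s: 51.45
eef_pos: [663.4, -105.1, 265.0]
ee_rot: [-0.0, 0.707, 0.707, -0.0]
force: [-0.7, -0.3, 0.4]
grip_width: 0.301
```

Request:
apply_moves([
  [0,-4,0,0],
  [0,-4,0,0],
  [0,-4,0,0],
  [0,-4,0,0],
  [0,-4,0,0],
  [4,-2,0,0],
  [4,0,0,0],
  [4,0,0,0],
])

```text
time_s: 52.25
eef_pos: [443.1, 15.9, 264.6]
ee_rot: [0.001, 0.708, 0.706, 0.001]
force: [1.0, 0.2, 0.5]
grip_width: 0.301
```

Request:
apply_moves([
  [0,0,0,0],
  [0,0,0,0],
  [0,0,0,0],
  [0,0,0,0],
  [0,0,0,0],
  [0,0,0,0],
  [0,0,0,0],
  [0,0,0,0],
])

```text
time_s: 53.05
eef_pos: [443.7, 14.8, 263.7]
ee_rot: [0.0, 0.707, 0.707, -0.0]
force: [-0.7, -0.8, 0.4]
grip_width: 0.302
```

Request:
apply_moves([
  [0,0,0,0],
  [0,0,0,0],
  [0,0,0,0],
  [0,0,0,0],
  [0,0,0,0],
  [0,0,0,0],
])

```text
time_s: 53.65
eef_pos: [443.7, 14.9, 263.7]
ee_rot: [0.0, 0.707, 0.707, 0.0]
force: [-0.4, -0.1, -0.2]
grip_width: 0.308
```

```bash
python3 - <<'E'
from h import *
shot('scene','scene28.png')
for k,v in tilt('scene28.png').items(): print(k,v)
i=cv2.imread('pics/scene28.png')
cv2.imwrite('pics/scene28a.png',cv2.resize(i[150:390,150:520],None,fx=2.1,fy=2.1))
cv2.imwrite('pics/scene28b.png',cv2.resize(i[230:330,270:350],None,fx=6,fy=6,interpolation=cv2.INTER_CUBIC))
shot('top','top28.png')
E
```

```text
R_left ([(13.0, 1.0), (7.25, 0.71), (13.75, 0.98)], -0.13)
R_front ([(13.0, 1.0), (6.0, 0.95), (13.75, 0.99)], -0.11)
L_front ([(13.0, 1.0), (23.25, 0.91), (9.25, 0.99)], -0.37)
L_left ([(13.0, 1.0), (20.25, 0.66), (12.0, 0.99)], -0.14)
L_right ([(13.0, 1.0), (20.25, 0.56), (15.25, 0.53)], 0.31)
```

View pics/scene28a.png

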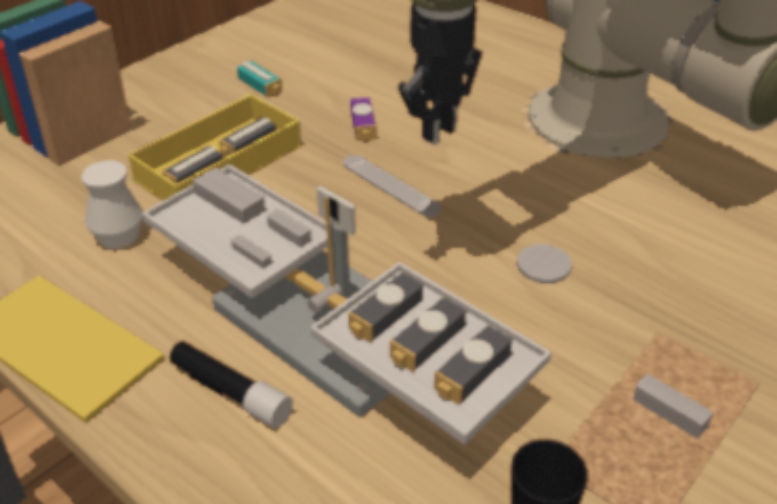

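View pics/scene28b.png

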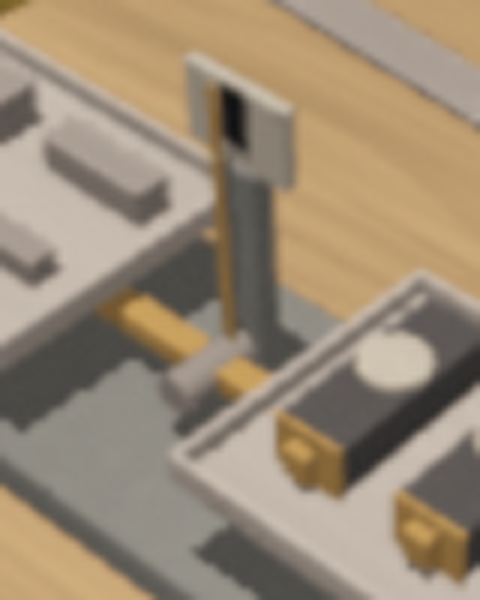

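View pics/top28.png

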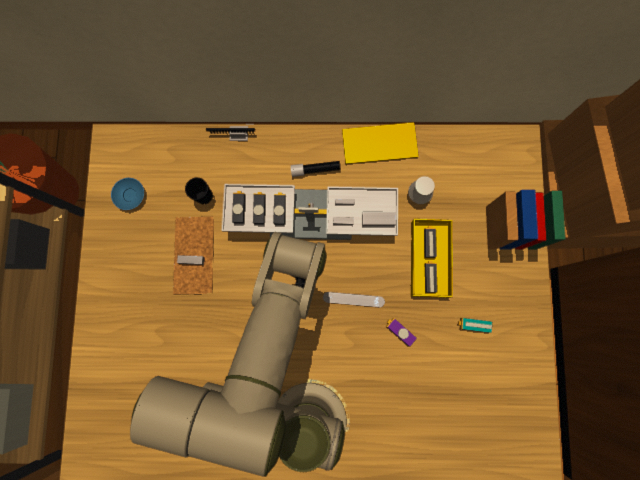

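```bash
python3 - <<'E'
import cv2,numpy as np
o=[cv2.resize(cv2.imread(f'pics/scene{k}.png')[230:290,290:335],None,fx=5.8,fy=8,interpolation=cv2.INTER_CUBIC) for k in(0,25,28)]
cv2.imwrite('pics/cmp.png',np.hstack(o))
for k in (0,18,25,28):
    i=cv2.imread(f'pics/scene{k}.png').astype(float); r=[]
    for v in range(246,256):
        row=i[v,300:320]; g=np.clip(row[:,2]-row[:,0]-20,0,None); r.append((np.arange(300,320)*g).sum()/max(g.sum(),1e-9))
    print(k,np.round(r,1))
E
```

```text
0 [313.3 311.9 308.8 304.2 304.1 304.8 305.8 305.5 305.8 306.3]
18 [315.2 315.1 313.4 312.3 312.1 311.8 311.8 311.7 311.5 311.4]
25 [311.2 309.7 308.5 308.2 309.6 310.8 311.3 311.6 311.6 311.4]
28 [310.5 308.8 307.6 306.9 306.9 306.9 306.8 307.1 307.7 308.6]
```

View pics/cmp.png

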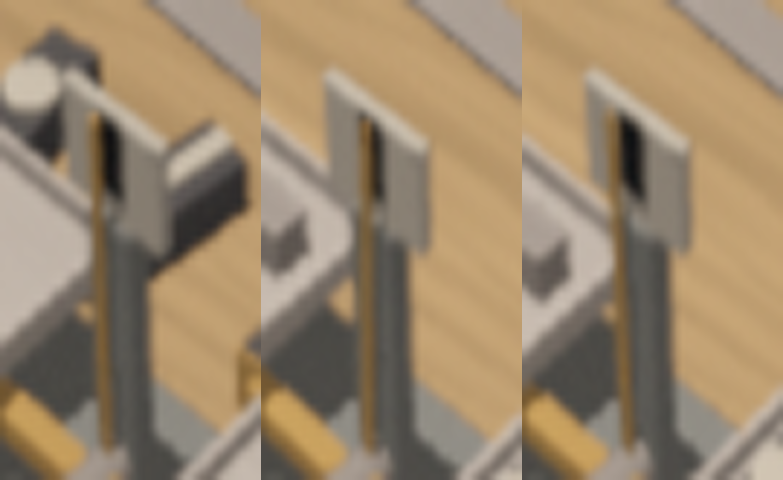

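```bash
python3 - <<'E'
from rig import ctrl
print(ctrl.finish_job())
E
```

```text
the job is handed in; nothing more can be done
None
```

I sorted the five locks, levelled the balance and handed the job in at about 54 s of the 210 s limit.

- **Locks:** the three locks with round tags lie on the left pan, and the two with strip tags lie flat in the yellow box.
- **Weights:** the 800, 200 and 100 g weights are on the right pan. The 400 g weight stays on the cork board.
- **Knocked piece:** the 100 g weight was knocked against the 200 g weight partway through. I measured its new position and gripped the 200 g weight by its free end.
- **Not touched:** I did not touch the purple or turquoise look-alikes or the other things on the shelf.

**Last checks:** the final pictures put the beam about 0.02 rad low on the right, inside the 0.05 rad limit. That comes from the pointer compared with the first picture and from three of the five pan corners I tracked. The other two corners disagreed: the left pan's front corner implied about 0.06 rad, outside the limit, and its right corner the opposite direction. I judged both to be bad image matches. The left front corner moved twice as far as 100 g should move it, and the right corner matched poorly.

With only the 800 and 200 g weights on, the beam was already just within the limit at about 0.04 rad. I added the 100 g weight for margin.

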